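# Load the sawn blanks into chucks and vice

### The arm

A 7-joint arm with a two-finger parallel gripper is mounted at the origin on the work surface. World frame = base frame: x ahead of the robot, y to its left, z up, the work surface at z = 0. Lengths are in m, angles in rad, forces in N, time in s.
With the tool pointing down it reaches from about 0.425 to 0.925 m from the base axis. Payload 6.8 kg.
Tool frame: the origin (TCP) lies between the finger pads; the fingertips stand 11 mm ahead of it and the grasp point (between the pads) lies 8 mm behind it; z points along the fingers, y is the line along which they close (so a half turn about z gives the same grasp; the last joint's range is limited). The gripper opens to 85 mm and grips with 20 to 120 N. Pads are 22 mm wide; open, the fingers measure 114 mm over their backs; the gripper's body (76 mm by 85 mm) begins 54 mm behind the grasp point. The pads swing forward as they close: fully open they stand 13 mm farther back than shut.
Start: joints at [1.095, 0.477, 0.022, 1.555, -0.011, 1.109, -0.083], TCP at [0.243, -0.63, 0.242] pointing down, gripper open.
Joint ranges: [-2.96, 2.96], [-0.34, 2.1], [-1.41, 1.46], [0.24, 2.44], [-1.37, 4.51], [0.17, 1.92], [-2.96, 2.96]. Speed limits (rad/s): [2.39, 2.39, 3.14, 3.14, 3.14, 3.14, 3.14].

### API

Orientations are given as a rotation vector (axis times angle).
In Python, from bench import r gives the robot as it stands.
- The arm moves only by the tool send_rows, never from a script. Its argument "deltas" is a list of rows, each an object of numbers: "dx", "dy", "dz": the shift along the world's x, y, z in mm; "rx", "ry", "rz": the turn, a rotation vector about the world's x, y, z in degrees. A call has 1 to 5 rows; each row is the pose to reach, as a shift and turn from the pose commanded when the call began; what a row does not reach only later rows make up. A row lasts 1/12 s, in which the tool goes at most 41.7 mm and 7.16 degrees, less where a joint would pass 70% of its speed; a pose out of reach is approached as far as the arm can. A call with a gripper value outside its range is refused whole. "jaw" is the finger opening in mm, from 0 to 85.4, set as the call begins (left out, the last holds). The fingers move at their own pace and stop on an object; "newtons" is the grip in N (left out, the last holds). Time passes only in rows, so rows that repeat a pose let the fingers close. It gives the time, the measured TCP pose, the force, the opening and the grip force at its end, in the units of the state.
- r.get_obs(): the state, without advancing time (a new reading comes with each control period).
- r.grab_frame(name): name is "scene" or "top" or "wrist"; returns a dict with "frame" (400x640x3 uint8, blue, green, red), "z_map" (400x640 float32, m along the optical axis (not along the pixel's ray), 0 where there is no reading), "vertical_fov" (degrees; the focal length in pixels is half the picture's height over the tangent of half this angle, whatever the lens; pixels are square), "cx", "cy" (the principal point, pixels), "xyz" and "orientation" of the camera in the world. Camera axes: x right, y down, z forward; pixel columns grow to the right and rows downward; lengths in m; the calibration is good to about 2 mm. A picture is of the moment at which its call begins.
- r.hand_in(): hands the job in; it is judged then, once.
The state is a dict: "clock": time; "joints": joint angles; "qvel": joint speeds; "tau": joint torques, N m; "tcp_pos": TCP position; "orientation": TCP orientation; "contact_force": force on the tool from outside, world axes, zero at the start; "moment": the same for the moment, N m; "grip_width": finger opening in m; "gripper_force": force on a finger pad.
Only numpy, scipy, OpenCV 4.12 (cv2) and the standard library are available. Lean on these libraries where they do the work, as an engineer would, in place of code of your own. Each camera call takes 0.05 s, during which the arm holds its last target. There are 200 camera calls.

### The job

Load the four long sawn aluminium bars standing on the bench into the workholding for the next machining job: the thick round bar in the big three-jaw chuck, the thin round bar in the small three-jaw chuck, the square bar in the four-jaw chuck and the flat bar in the vice, in any order. Lower each one in the middle between the open jaws, the square and flat ones with their faces in line with the jaws, until it stands upright on the chuck's face or the vice's bed, and let go only then - do not drop it. Leave the short offcut and the turned steel part where they are.

Things in the scene. Friction and masses are not known exactly. Their poses are not given: they have to be found in the camera images.
- bar_thick_mid (a point): Thick round bar: plain cylinder, diameter 40, height 90 mm, about 0.3 kg. Sawn aluminium, stands on end on the bench. Point: its centre, 45 mm above its foot. Grip it in its upper half, so that the fingers clear the jaws when it is set down.
- bar_thin_mid (a point): Thin round bar: plain cylinder, diameter 25, height 90 mm, about 0.12 kg. Sawn aluminium, stands on end on the bench. Point: its centre, 45 mm above its foot. Grip it in its upper half, so that the fingers clear the jaws when it is set down.
- bar_square_mid (a point): Square bar: 36 x 36 x 90 mm high, about 0.3 kg; x and y are square to its faces. Sawn aluminium, stands on end on the bench. Point: its centre, 45 mm above its foot. Grip it in its upper half, so that the fingers clear the jaws when it is set down.
- bar_flat_mid (a point): Flat bar: 25 mm thick along its x, 60 mm wide along its y, 90 mm high, about 0.37 kg. Sawn aluminium, stands on end on the bench. Point: its centre, 45 mm above its foot. Grip it in its upper half, so that the fingers clear the jaws when it is set down.
- chuck3_big_seat (a point): Big three-jaw chuck, fixed, steel, diameter 125 mm, dark jaws up and open. Point: centre of its face, 58 mm above the bench; the bar stands on this face (the bore is smaller). Jaws, at +x and every 120 degrees, rise 26 mm above the face, reach 70 mm from the axis; their inner ends, 26 mm from the axis, leave 6 mm round a centred bar.
- chuck3_small_seat (a point): Small three-jaw chuck, fixed, steel, diameter 80 mm, dark jaws up and open. Point: centre of its face, 48 mm above the bench; the bar stands on this face. Jaws, at +x and every 120 degrees, rise 22 mm above the face, reach 48 mm from the axis; their inner ends, 18.5 mm from the axis, leave 6 mm round a centred bar.
- chuck4_seat (a point): Four-jaw chuck, fixed, steel, diameter 125 mm, scribed circles on its face; four dark open jaws in a cross along its x and y. Point: centre of its face, 48 mm above the bench; the bar stands on this face. Jaws, 20 mm wide, rise 26 mm above the face, reach 68 mm from the axis; their flat inner ends, 24 mm from the axis, leave 6 mm beside a centred, aligned bar.
- vice_seat (a point): Toolmaker's vice, fixed, low, steel, 80 mm wide (y), from x = -58 to +121 mm. Point: on its bed, 35 mm above the bench, in the middle between the open jaws; the bar stands there, its thickness along the vice's x. The jaws are flat walls across the full width at x = +/-18.5 mm (6 mm clear on each side of the bar), 32 mm higher than the bed.
- turned_part_mid (a point): Finished turned steel part, to be left alone: stepped, flange diameter 48 x 12 mm, then diameters 32 and 20; 62 mm high. Point: half-way up, 31 mm above the bench.
- offcut_mid (a point): Short offcut of the thick round bar, to be left alone: diameter 40, height 20 mm. Point: its centre, 10 mm above the bench. Unlisted clutter near the bars and chucks lies flat, at most 25 mm high. A loaded chuck stands up to 148 mm high: carry bars over that.
Things that resemble listed ones, but are neither listed nor needed, are in the scene too. What is shaped like the part that bears bar_square_mid but green or red is not meant.

How it is judged:
At the end, for the whole second after the job is handed in: Each bar stands upright (0.1 rad), still, on its own seat (centre 45 +/-5 mm above it); round and square bars within 10 mm of the chuck axis, the flat one within 10 mm of the middle across the jaws and 15 mm along them; square and flat bars within 0.3 rad of the jaws (z of bar_thick_mid in the frame of chuck3_big_seat between 0.04 and 0.05 m and angle between each of bar_thick_mid, bar_thin_mid, bar_square_mid, bar_flat_mid's own z axis and vertical below 0.1 rad and linear speed of each of bar_thick, bar_thin, bar_square, bar_flat below 0.02 m/s and horizontal distance between bar_thick_mid and chuck3_big_seat below 0.01 m and z of bar_thin_mid in the frame of chuck3_small_seat between 0.04 and 0.05 m and horizontal distance between bar_thin_mid and chuck3_small_seat below 0.01 m and z of bar_square_mid in the frame of chuck4_seat between 0.04 and 0.05 m and horizontal distance between bar_square_mid and chuck4_seat below 0.01 m and (angle between the x axis of bar_square_mid and the x axis of chuck4_seat, either way round below 0.3 rad or angle between the x axis of bar_square_mid and the y axis of chuck4_seat, either way round below 0.3 rad) and z of bar_flat_mid in the frame of vice_seat between 0.04 and 0.05 m and x of bar_flat_mid in the frame of vice_seat between -0.01 and 0.01 m and y of bar_flat_mid in the frame of vice_seat between -0.015 and 0.015 m and angle between the x axis of bar_flat_mid and the x axis of vice_seat, either way round below 0.3 rad); the robot touches nothing.
It fails at once if a bar is dropped: let go more than about 2 cm above where it is to stand ((z of bar_thick_mid in the frame of chuck3_big_seat above 0.06 m and contact force between bar_thick and the fingers below 0.05 N and linear speed of bar_thick above 0.3 m/s) or (z of bar_thin_mid in the frame of chuck3_small_seat above 0.06 m and contact force between bar_thin and the fingers below 0.05 N and linear speed of bar_thin above 0.3 m/s) or (z of bar_square_mid in the frame of chuck4_seat above 0.06 m and contact force between bar_square and the fingers below 0.05 N and linear speed of bar_square above 0.3 m/s) or (z of bar_flat_mid in the frame of vice_seat above 0.06 m and contact force between bar_flat and the fingers below 0.05 N and linear speed of bar_flat above 0.3 m/s)).
It fails at once if the offcut is moved by more than 20 mm (distance of offcut_mid from where it was at the start of the episode above 0.02 m).
It fails at once if the turned part is moved by more than 20 mm (distance of turned_part_mid from where it was at the start of the episode above 0.02 m).
It also fails if it takes over 102 s, if anything falls off the work surface, if the arm or the gripper's body presses on something with over 40 N, if the wrist force passes 120 N, or if a joint passes its speed limit or range.

## Working session

There is one attempt and no reset: what is moved stays moved. The work goes in short steps, Python scripts to look and compute and a tool call to move; the robot and the scene stay as the last step left them, time stands still between calls to the robot, and variables do not carry over. Pictures are saved under pics/ and viewed, at most 14 in all, crops included, and the job is handed in when it is done.

Besides the shell and the picture viewer there is one more tool, called after "Call:" in YAML: its name, and indented under it one key for each argument. send_rows: Moves the arm, as the interface text tells. Its arguments: {"type":"object","properties":{"deltas":{"type":"array","items":{"type":"object","properties":{"dx":{"type":"number"},"dy":{"type":"number"},"dz":{"type":"number"},"rx":{"type":"number"},"ry":{"type":"number"},"rz":{"type":"number"}}}},"jaw":{"type":"number"},"newtons":{"type":"number"}},"required":["deltas"]}

```bash
ls; mkdir -p pics
cat > h.py <<'E'
import numpy as np, cv2
from scipy.spatial.transform import Rotation as R
from bench import r
def rot(o):
    o=np.array(o,float)
    return o if o.shape==(3,3) else (R.from_quat(o) if o.size==4 else R.from_rotvec(o)).as_matrix()
def grab(n):
    f=r.grab_frame(n); d=f["z_map"]; h,w=d.shape
    fl=h/2/np.tan(np.radians(f["vertical_fov"])/2)
    v,u=np.mgrid[:h,:w]
    p=np.stack([(u-f["cx"])/fl*d,(v-f["cy"])/fl*d,d],-1)@rot(f["orientation"]).T+np.array(f["xyz"])
    p[d==0]=np.nan
    return f,p
E
python3 - <<'E'
from h import *
for n in ("top","scene"):
    f,p=grab(n); cv2.imwrite(f"pics/{n}0.png",f["frame"]); np.savez(f"/tmp/{n}0.npz",p=p,im=f["frame"])
    print(n,f["vertical_fov"],f["cx"],f["cy"],f["xyz"],f["orientation"])
print(r.get_obs())
E
```

```text
pics
top 47.06586769220424 316.90795225766357 200.5480793093867 [0.24506812 0.01077044 1.23035013] [-2.03027749  2.17004597 -0.25043412]
scene 53.61665802008954 323.3958284051429 197.05837795346815 [ 1.29813395 -0.05860677  0.74844357] [-1.77615026 -1.60973183  0.76783789]
{'clock': 0.1, 'joints': array([ 1.09490354,  0.47770835,  0.0223865 ,  1.55632187, -0.01148468,
        1.10930797, -0.08310146]), 'qvel': array([ 1.65470602e-03,  1.58653077e-04,  1.05104577e-04, -1.42771763e-04,
       -8.21021332e-04, -9.21607774e-04, -4.41131319e-05]), 'tau': array([ 4.79819340e-03, -5.97756207e+01,  1.61397357e+00, -2.81953776e+01,
        1.28747046e-02,  5.02496972e-03, -2.81607748e-05]), 'tcp_pos': array([ 0.24248327, -0.62940457,  0.24144285]), 'orientation': array([-3.08709598e+00, -5.74171983e-01,  6.94631277e-04]), 'contact_force': array([ 0.04199254, -0.52313675, -0.66013516]), 'moment': array([-0.0453537 , -0.01143653, -0.00543813]), 'gripper_force': 0.0, 'grip_width': 0.08554838311911732}
```

View pics/top0.png

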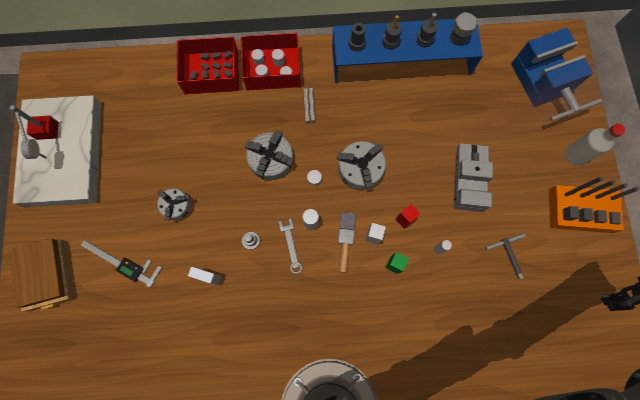

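View pics/scene0.png

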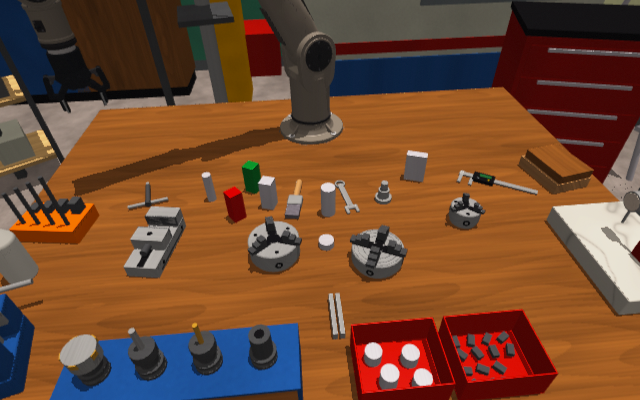

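The top view shows the thick bar at (311,218), thin bar (446,246), square bar (376,233) and flat bar (203,275). The chucks are big 3-jaw (362,165), small 3-jaw (173,204) and 4-jaw (270,156), with the vice at (473,178). The offcut is at (314,177) and the turned part at (251,240). Square-bar candidates are white (376,233), red (408,215) and green (398,262). The plain aluminium one fits, since red and green are excluded. I'll confirm this in a crop.

```bash
cat > m.py <<'E'
from h import *
T=np.load("/tmp/top0.npz"); S=np.load("/tmp/scene0.npz"); p=T["p"]
P=np.vstack([p.reshape(-1,3)]); Q=S["p"].reshape(-1,3)
print("bench z",np.nanmedian(p[290:330,200:260,2]),np.nanmedian(S["p"][280:290,200:240,2]))
def near(A,c,rad,z0,z1): return A[(np.hypot(*(A[:,:2]-c).T)<rad)&(A[:,2]>z0)&(A[:,2]<z1)]
for n,(u,v) in dict(thick=(311,218),thin=(446,246),square=(376,233),flat=(198,274)).items():
    c=p[v,u,:2]
    for nm,A in(("top",P),("scn",Q)):
        a=near(A,c,.06,.08,.1)
        if len(a)<5: print(n,nm,len(a),p[v,u]);continue
        rc=cv2.minAreaRect((a[:,:2]*1000).astype(np.float32))
        print(n,nm,len(a),"mean",(a.mean(0)*1000).round(1),"rect",np.round(rc[0],1),np.round(rc[1],1),round(rc[2],1))
for n,(u,v,h,j,R0) in dict(big=(362,165,58,26,62.5),small=(173,204,48,22,40),four=(270,156,48,26,62.5)).items():
    c=p[v,u,:2]
    for nm,A in(("top",P),("scn",Q)):
        for _ in range(6):
            a=near(A,c,R0/1000+.012,(h-8)/1000,(h+j+6)/1000)
            (x,y),rr=cv2.minEnclosingCircle((near(A,c,R0/1000+.008,(h-6)/1000,(h+5)/1000)[:,:2]*1000).astype(np.float32)); c=np.array([x,y])/1000
        t=near(A,c,.075,(h+j-6)/1000,(h+j+6)/1000)
        th=np.arctan2(*(t[:,:2]-c).T[::-1]); k=4 if n=="four" else 3
        print(n,nm,"c",(c*1000).round(1),"r",round(rr,1),"jawdir",np.degrees(np.angle(np.exp(1j*k*th).mean()))/k,abs(np.exp(1j*k*th).mean()),len(t))
c=p[178,473,:2]
for nm,A in(("top",P),("scn",Q)):
    for lo,hi in((.025,.045),(.055,.08)):
        a=near(A,c,.13,lo,hi); rc=cv2.minAreaRect((a[:,:2]*1000).astype(np.float32)); print("vice",nm,lo,len(a),np.round(rc[0],1),np.round(rc[1],1),rc[2], np.round(np.median(a[:,2]),3))
im=T["im"]; cv2.imwrite("pics/crop1.png",cv2.resize(im[130:290,140:500],None,fx=2.2,fy=2.2,interpolation=cv2.INTER_CUBIC))
# height map crop
E
python3 m.py
```

```text
bench z 0.001150342838260321 -0.0006828131395584247
thick top 198 mean [473.2  15.9  90.8] rect [473.7  16.5] [38.1 38. ] 86.5
thick scn 149 mean [480.   17.   88.1] rect [476.5  17.3] [38.7 40.7] 50.6
thin top 90 mean [ 379.  -316.7   90.4] rect [ 379.  -317.1] [23.7 23.9] 82.0
thin scn 59 mean [ 385.6 -315.8   87.2] rect [ 383.4 -315.7] [23.4 23.6] 48.0
square top 217 mean [ 424.4 -147.6   90.8] rect [ 425.5 -148.2] [35.9 36.9] 70.3
square scn 150 mean [ 431.6 -147.    87.8] rect [ 427.7 -147.7] [38.3 37.8] 70.5
flat top 259 mean [346.2 293.2  90.8] rect [346.5 294.1] [60.7 24.4] 68.2
flat scn 147 mean [352.7 294.1  88.3] rect [350.3 294.8] [59.1 30.9] 69.7
big top c [ 614.  -133.5] r 67.2 jawdir -50.00323086716305 0.881472829834436 172
big scn c [ 622.3 -130. ] r 68.7 jawdir -50.25472046045855 0.8739079654261586 148
small top c [543.4 375.8] r 44.8 jawdir 46.03998882670075 0.9086126459906958 82
small scn c [552.7 377.2] r 44.9 jawdir 44.74522671052833 0.764768042824504 69
four top c [659.5 116. ] r 66.1 jawdir -26.456262463256873 0.7286303517076049 235
four scn c [670.5 115.8] r 66.9 jawdir -26.82635560794255 0.6848759545076339 226
vice top 0.025 883 [ 568.1 -429.2] [ 80.8 181.5] 79.72431182861328 0.036
vice top 0.055 1113 [ 551.8 -426. ] [ 81.5 148.1] 80.05644226074219 0.068
vice scn 0.025 1036 [ 571.6 -428.7] [ 82.9 179.1] 79.4562759399414 0.034
vice scn 0.055 1013 [ 553.3 -424.9] [ 82.6 148.5] 79.76693725585938 0.065
```

View pics/crop1.png

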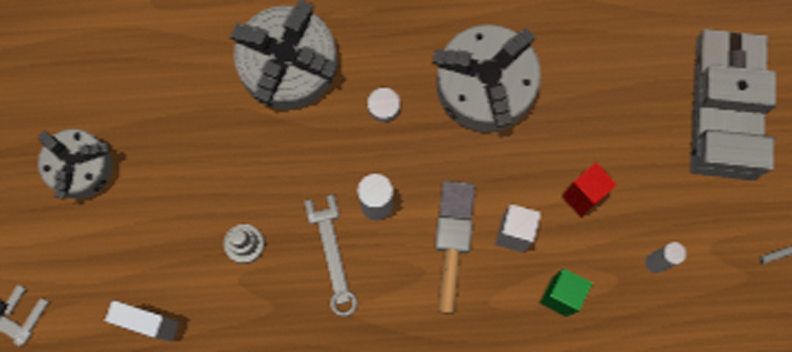

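The crop confirms it: the white sawn square bar is at crop (520,228), with the red and green decoys beside it at (590,190) and (567,292). The three-jaw chucks, the four-jaw chuck with scribed circles and the vice are all clear too. I'll do a scan pass with the wrist camera to refine the seats.

Call:
send_rows:
  deltas:
    - {"dx":30,"dy":20,"dz":12,"rz":7}
    - {"dx":60,"dy":45,"dz":25,"rz":14}
    - {"dx":90,"dy":70,"dz":35,"rz":21}
    - {"dx":120,"dy":95,"dz":45,"rz":28}
    - {"dx":150,"dy":120,"dz":55,"rz":35}
  jaw: 60

```text
$.deltas[0]: bad value
```

Call:
send_rows:
  deltas:
    - {"dx":30,"dy":25,"rz":6}
    - {"dx":60,"dy":50,"rz":12}
    - {"dx":85,"dy":75,"rz":12}
    - {"dx":105,"dy":90,"rz":12}
    - {"dx":105,"dy":90,"rz":12}

```text
$.deltas[0]: bad value
```

Call:
send_rows:
  deltas:
    - {"dx":0}
    - {"dx":0}

```text
$.deltas[0]: bad value
```

Run:
```python
from h import *
f,p=grab("wrist"); cv2.imwrite("pics/w1.png",f["frame"]); np.savez("/tmp/w1.npz",p=p,im=f["frame"])
o=r.get_obs();M=rot(o["orientation"])
print(o["clock"],o["tcp_pos"],M.round(3),o["joints"].round(2),M.T@(np.array(f["xyz"])-o["tcp_pos"]),(M.T@rot(f["orientation"])).round(2),f["vertical_fov"])
```

```text
0.15 [ 0.24256959 -0.62945055  0.24154942] [[ 0.933  0.36  -0.001]
 [ 0.36  -0.933  0.001]
 [-0.    -0.001 -1.   ]] [ 1.09  0.48  0.02  1.56 -0.01  1.11 -0.08] [ 0.07840476  0.00085513 -0.13208762] [[-0.   -0.95 -0.31]
 [ 1.   -0.   -0.  ]
 [ 0.   -0.31  0.95]] 69.52617235496493
```

View pics/w1.png

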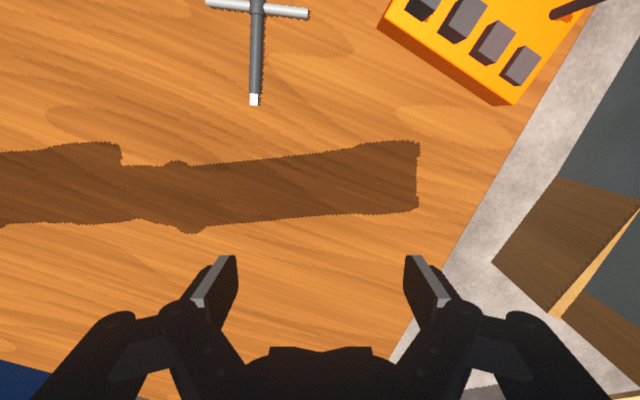

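The wrist view shows only the T-key at (255,50) and the tool rack; the move was refused because every row needs all six keys. I'll resend it.

Call:
send_rows:
  deltas:
    - {"dx":30,"dy":20,"dz":12,"rx":0,"ry":0,"rz":7}
    - {"dx":60,"dy":45,"dz":25,"rx":0,"ry":0,"rz":14}
    - {"dx":90,"dy":70,"dz":35,"rx":0,"ry":0,"rz":21}
    - {"dx":120,"dy":95,"dz":45,"rx":0,"ry":0,"rz":28}
    - {"dx":150,"dy":120,"dz":55,"rx":0,"ry":0,"rz":35}
  jaw: 60

```text
clock: 0.57
tcp_pos: [0.3937, -0.5084, 0.2976]
orientation: [-2.768, -1.485, 0.0]
contact_force: [0.8, -0.8, -1.1]
grip_width: 0.0599
gripper_force: 0.0
```

Call:
send_rows:
  deltas:
    - {"dx":30,"dy":25,"dz":0,"rx":0,"ry":0,"rz":6}
    - {"dx":60,"dy":50,"dz":0,"rx":0,"ry":0,"rz":12}
    - {"dx":85,"dy":75,"dz":0,"rx":0,"ry":0,"rz":12}
    - {"dx":105,"dy":90,"dz":0,"rx":0,"ry":0,"rz":12}
    - {"dx":105,"dy":90,"dz":0,"rx":0,"ry":0,"rz":12}

```text
clock: 0.98
tcp_pos: [0.5034, -0.4133, 0.297]
orientation: [-2.593, -1.771, -0.007]
contact_force: [0.7, 0.1, -0.5]
grip_width: 0.0603
gripper_force: 0.0
```

Call:
send_rows:
  deltas:
    - {"dx":0,"dy":0,"dz":0,"rx":0,"ry":0,"rz":0}
    - {"dx":0,"dy":0,"dz":0,"rx":0,"ry":0,"rz":0}

```text
clock: 1.15
tcp_pos: [0.4968, -0.4207, 0.2969]
orientation: [-2.604, -1.757, 0.002]
contact_force: [-0.1, -0.4, -0.0]
grip_width: 0.0605
gripper_force: 0.0
```

```bash
cat > w.py <<'E'
import sys
from h import *
k=sys.argv[1]
f,p=grab("wrist"); cv2.imwrite(f"pics/w{k}.png",f["frame"])
o=r.get_obs();M=rot(o["orientation"]); np.savez(f"/tmp/w{k}.npz",p=p,im=f["frame"],tcp=o["tcp_pos"],M=M)
print(o["clock"],o["tcp_pos"].round(4),"close dir",np.degrees(np.arctan2(M[1,1],M[0,1])),M[:,2].round(3),"grip",o["grip_width"])
E
python3 w.py vice
```

```text
1.2 [ 0.4963 -0.4213  0.297 ] close dir -22.058970716740713 [-0.001 -0.001 -1.   ] grip 0.059996923399702244
```

View pics/wvice.png

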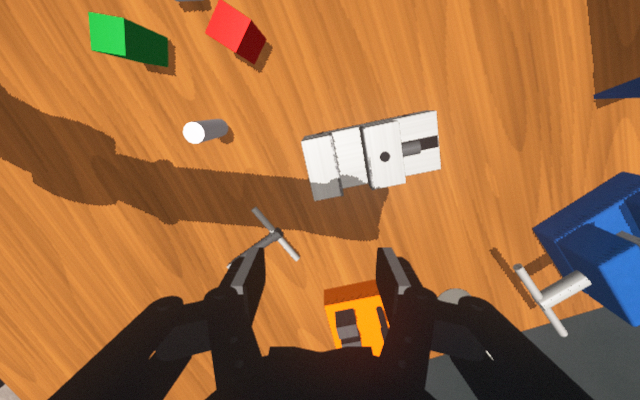

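The vice is seen whole at (370,155), with the jaw gap at (350,158). The thin bar is at (195,132). The scan continues over the chucks.

Call:
send_rows:
  deltas:
    - {"dx":12,"dy":35,"dz":0,"rx":0,"ry":0,"rz":0}
    - {"dx":24,"dy":70,"dz":0,"rx":0,"ry":0,"rz":0}
    - {"dx":36,"dy":105,"dz":0,"rx":0,"ry":0,"rz":0}
    - {"dx":48,"dy":140,"dz":0,"rx":0,"ry":0,"rz":0}
    - {"dx":60,"dy":175,"dz":0,"rx":0,"ry":0,"rz":0}

```text
clock: 1.62
tcp_pos: [0.557, -0.2453, 0.2974]
orientation: [2.606, 1.753, -0.001]
contact_force: [0.3, -0.3, 0.8]
grip_width: 0.0602
gripper_force: 0.0
```

Call:
send_rows:
  deltas:
    - {"dx":15,"dy":35,"dz":0,"rx":0,"ry":0,"rz":0}
    - {"dx":30,"dy":70,"dz":0,"rx":0,"ry":0,"rz":0}
    - {"dx":40,"dy":100,"dz":0,"rx":0,"ry":0,"rz":0}
    - {"dx":40,"dy":100,"dz":0,"rx":0,"ry":0,"rz":0}
    - {"dx":40,"dy":100,"dz":0,"rx":0,"ry":0,"rz":0}

```text
clock: 2.03
tcp_pos: [0.5978, -0.144, 0.2973]
orientation: [-2.601, -1.761, -0.0]
contact_force: [-0.8, -0.9, 1.0]
grip_width: 0.0602
gripper_force: 0.0
```

```bash
python3 w.py big
```

```text
2.0833 [ 0.5973 -0.1463  0.2972] close dir -21.998595344210624 [-0.    -0.001 -1.   ] grip 0.05975693509535034
```

Call:
send_rows:
  deltas:
    - {"dx":5,"dy":35,"dz":0,"rx":0,"ry":0,"rz":0}
    - {"dx":10,"dy":70,"dz":0,"rx":0,"ry":0,"rz":0}
    - {"dx":15,"dy":105,"dz":0,"rx":0,"ry":0,"rz":0}
    - {"dx":20,"dy":140,"dz":0,"rx":0,"ry":0,"rz":0}
    - {"dx":25,"dy":175,"dz":0,"rx":0,"ry":0,"rz":0}

```text
clock: 2.5
tcp_pos: [0.6229, 0.0279, 0.2973]
orientation: [2.607, 1.751, -0.001]
contact_force: [0.5, -0.5, -0.7]
grip_width: 0.0602
gripper_force: 0.0
```

Call:
send_rows:
  deltas:
    - {"dx":5,"dy":30,"dz":0,"rx":0,"ry":0,"rz":0}
    - {"dx":10,"dy":45,"dz":0,"rx":0,"ry":0,"rz":0}
    - {"dx":10,"dy":45,"dz":0,"rx":0,"ry":0,"rz":0}
    - {"dx":10,"dy":45,"dz":0,"rx":0,"ry":0,"rz":0}

```text
clock: 2.83
tcp_pos: [0.6331, 0.073, 0.297]
orientation: [2.604, 1.755, -0.002]
contact_force: [0.1, -0.6, -0.8]
grip_width: 0.06
gripper_force: 0.0
```

```bash
python3 w.py four
```

```text
2.8833 [0.6331 0.0718 0.297 ] close dir -22.137429232811655 [-0.    -0.002 -1.   ] grip 0.060023747175332015
```

Call:
send_rows:
  deltas:
    - {"dx":-20,"dy":32,"dz":0,"rx":0,"ry":0,"rz":0}
    - {"dx":-40,"dy":64,"dz":0,"rx":0,"ry":0,"rz":0}
    - {"dx":-60,"dy":96,"dz":0,"rx":0,"ry":0,"rz":0}
    - {"dx":-80,"dy":128,"dz":0,"rx":0,"ry":0,"rz":0}
    - {"dx":-100,"dy":160,"dz":0,"rx":0,"ry":0,"rz":0}

```text
clock: 3.3
tcp_pos: [0.5329, 0.2329, 0.2974]
orientation: [2.607, 1.75, -0.0]
contact_force: [0.8, -0.3, 0.1]
grip_width: 0.0599
gripper_force: 0.0
```

Call:
send_rows:
  deltas:
    - {"dx":-20,"dy":25,"dz":0,"rx":0,"ry":0,"rz":0}
    - {"dx":-35,"dy":40,"dz":0,"rx":0,"ry":0,"rz":0}
    - {"dx":-35,"dy":40,"dz":0,"rx":0,"ry":0,"rz":0}
    - {"dx":-35,"dy":40,"dz":0,"rx":0,"ry":0,"rz":0}

```text
clock: 3.63
tcp_pos: [0.4982, 0.2735, 0.2975]
orientation: [2.603, 1.756, 0.0]
contact_force: [0.3, -0.5, 0.2]
grip_width: 0.0599
gripper_force: 0.0
```

```bash
python3 w.py small
python3 - <<'E'
import numpy as np,cv2
cv2.imwrite("pics/chucks.png",np.vstack([np.hstack([cv2.resize(np.load(f"/tmp/w{k}.npz")["im"],(400,250)) for k in a]) for a in(("big","four"),("small","vice"))]))
E
```

```text
3.6833 [0.4991 0.2724 0.2974] close dir -22.12963217691515 [ 0.001 -0.001 -1.   ] grip 0.05980318387788933
```

View pics/chucks.png

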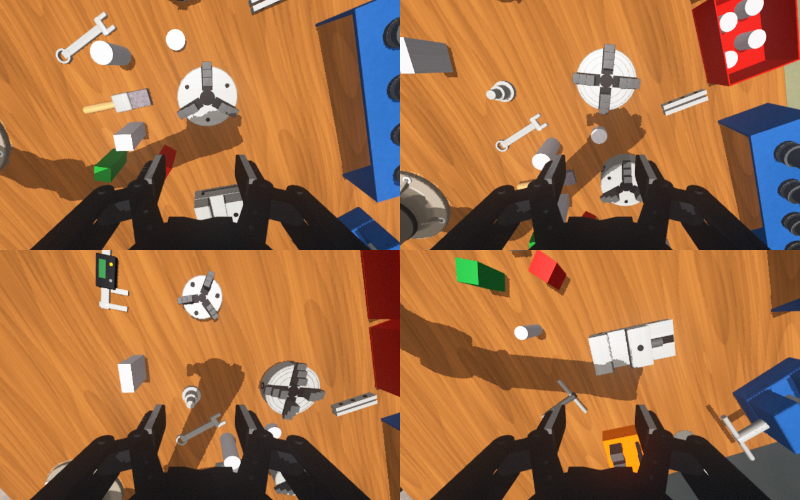

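The composite shows all three chucks: big at (207,95), four-jaw at (606,80) and small at (202,297), plus the vice at (632,347). Next I fit the seats precisely from the wrist clouds, with the bars for comparison across cameras.

```bash
cat > fit.py <<'E'
from h import *
from scipy.optimize import least_squares
def load(k): d=np.load(f"/tmp/{k}.npz"); return d["p"].reshape(-1,3)*1000
def circ(A,c,R0,h):
    a=A[(abs(A[:,2]-h)<4)]; c=np.array(c,float)
    for _ in range(4):
        d=a[:,:2]-c; rr=np.hypot(*d.T); b=(np.degrees(np.arctan2(d[:,1],d[:,0]))//6).astype(int)
        e=[]
        for i in np.unique(b):
            m=(b==i)&(rr<R0+6)
            if m.sum()>3: j=np.where(m)[0][np.argmax(rr[m])]; e.append(a[j,:2])
        e=np.array(e); s=least_squares(lambda q:np.hypot(*(e-q[:2]).T)-q[2],[*c,R0],loss="soft_l1",f_scale=1.)
        c=s.x[:2]
    return s.x, np.median(a[np.hypot(*(a[:,:2]-c).T)<R0][:,2])
def top(A,c,rad,z0,z1):
    a=A[(np.hypot(*(A[:,:2]-c).T)<rad)&(A[:,2]>z0)&(A[:,2]<z1)]
    return a
if __name__=="__main__":
    for n,w,c,R0,h in(("big","wbig",(616,-132),62.5,58),("small","wsmall",(547,376),40,48),("four","wfour",(663,116),62.5,48)):
        for k in("top0","scene0",w):
            q,z=circ(load(k),c,R0,h); print(n,k,q.round(1),z.round(1))
    for n,c,ws in(("thick",(475,17),("wbig",)),("thin",(381,-316),("wvice",)),("square",(426,-148),("wbig",)),("flat",(348,294),("wsmall",))):
        for k in("top0","scene0")+ws:
            a=top(load(k),c,60,84,97)
            if len(a)<9: print(n,k,len(a)); continue
            a=a[abs(a[:,2]-np.median(a[:,2]))<2.5]; rc=cv2.minAreaRect(a[:,:2].astype(np.float32))
            print(n,k,np.round(rc[0],1),np.round(rc[1],1),round(rc[2],1),np.median(a[:,2]).round(1))
    for k in("top0","scene0","wvice"):
        for lo,hi in((30,40),(62,72)):
            a=top(load(k),(550,-426),130,lo,hi)
            u=np.array([np.cos(np.radians(-10.3)),np.sin(np.radians(-10.3))]); v=np.array([-u[1],u[0]])
            x=a[:,:2]@u; y=a[:,:2]@v
            H,e=np.histogram(x,np.arange(520,760,3)-0); 
            rc=cv2.minAreaRect(a[:,:2].astype(np.float32))
            print(k,lo,"ang",round(rc[2],1),np.round(rc[0],1),np.round(rc[1],1),"y",np.percentile(y,[.5,99.5]).round(1),"x gaps",[(int(e[i])) for i in range(len(H)) if H[i]>8*(H.max()/60)][::1])
E
python3 fit.py
```

```text
big top0 [ 616.3 -131.    61.6] 59.0
big scene0 [ 620.5 -130.3   61.1] 57.5
big wbig [ 618.  -132.3   61.9] 58.5
small top0 [542.8 377.6  38.5] 48.5
small scene0 [547.6 378.6  38.4] 48.1
small wsmall [544.3 377.8  39.3] 48.5
four top0 [662.  116.5  61.4] 48.7
four scene0 [666.9 117.2  61.1] 47.9
four wfour [663.8 116.1  61.8] 48.5
thick top0 [474.5  16.4] [38.  36.3] 86.3 90.6
thick scene0 [476.2  17. ] [37.9 40.5] 50.6 89.2
thick wbig [475.5  14.8] [39.1 39. ] 54.6 90.5
thin top0 [ 380.6 -317.7] [23.6 21.1] 59.0 91.5
thin scene0 [ 382.4 -316.3] [22.2 21.5] 56.3 88.9
thin wvice [ 380.8 -319.6] [23.7 24.1] 89.6 90.4
square top0 [ 425.2 -148.1] [35.9 36.1] 70.2 90.8
square scene0 [ 428.  -146.5] [36.4 37.6] 71.9 89.1
square wbig [ 426.5 -149.2] [36.1 36.4] 70.6 90.5
flat top0 [346.6 294.3] [60.2 24.3] 68.3 90.7
flat scene0 [349.3 295. ] [58.7 30. ] 71.0 89.9
flat wsmall [347.3 293.6] [60.4 25.8] 68.1 90.5
top0 30 ang 79.8 [ 568.4 -429.4] [ 80.6 180.9] y [-359.6 -280.7] x gaps [544, 547, 595, 598, 601, 604, 607, 610, 613, 616, 619, 622, 679, 682, 685, 688, 691, 694, 697, 700, 703, 706, 
[... 430 characters left out ...]
5, 718, 721, 724, 727]
scene0 62 ang 79.8 [ 541.9 -423.2] [ 81.9 125.5] y [-360.  -279.7] x gaps [547, 550, 553, 556, 559, 562, 565, 568, 571, 574, 577, 580, 583, 586, 622, 625, 628, 631, 634, 637, 640, 643, 646, 649, 652, 655, 658, 661, 664, 667, 670]
wvice 30 ang 79.6 [ 570.1 -431.1] [ 80.2 178.5] y [-361.5 -282.3] x gaps [586, 589, 592, 595, 598, 601, 604, 607, 610, 613, 616, 619, 622, 676, 679, 682, 685, 688, 691, 694, 697, 700, 703, 706, 709, 712, 715, 718, 721, 724]
wvice 62 ang 79.9 [ 540.7 -425.9] [ 80.6 121.9] y [-361.8 -282.4] x gaps [547, 550, 553, 556, 559, 562, 565, 568, 571, 574, 577, 580, 583, 586, 622, 625, 628, 631, 634, 637, 640, 643, 646, 649, 652, 655, 658, 661, 664, 667]
```

Fits agree to 2 mm, and I'll use the wrist values:

| Item | Position (mm) |
|---|---|
| Big chuck | (618,-132) |
| Small chuck | (544.5,378) |
| Four-jaw chuck | (664,116) |
| Vice seat | (538,-425) at -10° |

Flat bar first.

Call:
send_rows:
  deltas:
    - {"dx":-35,"dy":5,"dz":0,"rx":0,"ry":0,"rz":0}
    - {"dx":-70,"dy":10,"dz":-20,"rx":0,"ry":0,"rz":0}
    - {"dx":-105,"dy":15,"dz":-40,"rx":0,"ry":0,"rz":0}
    - {"dx":-140,"dy":20,"dz":-60,"rx":0,"ry":0,"rz":0}
    - {"dx":-151,"dy":20,"dz":-90,"rx":0,"ry":0,"rz":0}

```text
clock: 4.1
tcp_pos: [0.345, 0.2947, 0.208]
orientation: [2.604, 1.757, 0.004]
contact_force: [0.9, -0.1, -0.7]
grip_width: 0.0604
gripper_force: 0.0
```

Call:
send_rows:
  deltas:
    - {"dx":0,"dy":0,"dz":-30,"rx":0,"ry":0,"rz":0}
    - {"dx":0,"dy":0,"dz":-55,"rx":0,"ry":0,"rz":0}
    - {"dx":0,"dy":0,"dz":-55,"rx":0,"ry":0,"rz":0}
    - {"dx":0,"dy":0,"dz":-55,"rx":0,"ry":0,"rz":0}
    - {"dx":0,"dy":0,"dz":-55,"rx":0,"ry":0,"rz":0}

```text
clock: 4.52
tcp_pos: [0.3485, 0.2949, 0.1535]
orientation: [-2.606, -1.755, -0.002]
contact_force: [0.2, 0.7, 0.7]
grip_width: 0.0601
gripper_force: 0.0
```

```bash
python3 w.py f1; python3 -c "
from fit import *
a=top(load('wf1')/1,(348,294),60,0,0)
A=np.load('/tmp/wf1.npz')['p'].reshape(-1,3)*1000
a=top(A,(348,294),45,86,95);a=a[abs(a[:,2]-np.median(a[:,2]))<2.5];print(len(a),cv2.minAreaRect(a[:,:2].astype(np.float32)),np.median(a[:,2]))
import h;print(h.r.get_obs()['tcp_pos'])"
```

```text
4.5667 [0.3485 0.2953 0.1538] close dir -22.061542862770185 [ 0.002  0.002 -1.   ] grip 0.059901823353835364
2615 ((346.7597351074219, 293.52362060546875), (59.99510955810547, 24.81623649597168), 68.81122589111328) 90.51317904458206
[0.34848396 0.29533551 0.15382824]
```

Call:
send_rows:
  deltas:
    - {"dx":-2,"dy":-2,"dz":-30,"rx":0,"ry":0,"rz":0}
    - {"dx":-2,"dy":-2,"dz":-60,"rx":0,"ry":0,"rz":0}
    - {"dx":-2,"dy":-2,"dz":-80,"rx":0,"ry":0,"rz":0}
    - {"dx":-2,"dy":-2,"dz":-90,"rx":0,"ry":0,"rz":0}
    - {"dx":-2,"dy":-2,"dz":-90,"rx":0,"ry":0,"rz":0}

```text
clock: 4.98
tcp_pos: [0.3449, 0.2928, 0.0618]
orientation: [2.604, 1.757, -0.002]
contact_force: [0.1, 0.7, 0.3]
grip_width: 0.0597
gripper_force: 0.0
```

Call:
send_rows:
  deltas:
    - {"dx":0,"dy":0,"dz":0,"rx":0,"ry":0,"rz":0}
    - {"dx":0,"dy":0,"dz":0,"rx":0,"ry":0,"rz":0}
    - {"dx":0,"dy":0,"dz":0,"rx":0,"ry":0,"rz":0}
    - {"dx":0,"dy":0,"dz":0,"rx":0,"ry":0,"rz":0}
    - {"dx":0,"dy":0,"dz":0,"rx":0,"ry":0,"rz":0}
  jaw: 10
  newtons: 60

```text
clock: 5.4
tcp_pos: [0.3459, 0.294, 0.0639]
orientation: [2.604, 1.758, 0.005]
contact_force: [0.0, -1.3, 7.4]
grip_width: 0.0243
gripper_force: 58.9
```

Call:
send_rows:
  deltas:
    - {"dx":0,"dy":0,"dz":0,"rx":0,"ry":0,"rz":0}
    - {"dx":0,"dy":0,"dz":0,"rx":0,"ry":0,"rz":0}
    - {"dx":0,"dy":0,"dz":0,"rx":0,"ry":0,"rz":0}
    - {"dx":0,"dy":0,"dz":0,"rx":0,"ry":0,"rz":0}
    - {"dx":0,"dy":0,"dz":0,"rx":0,"ry":0,"rz":0}

```text
clock: 5.82
tcp_pos: [0.3459, 0.2939, 0.0638]
orientation: [2.604, 1.758, 0.005]
contact_force: [0.5, -1.0, 9.2]
grip_width: 0.0244
gripper_force: 58.9
```

Call:
send_rows:
  deltas:
    - {"dx":0,"dy":0,"dz":20,"rx":0,"ry":0,"rz":0}
    - {"dx":0,"dy":0,"dz":50,"rx":0,"ry":0,"rz":0}
    - {"dx":0,"dy":0,"dz":85,"rx":0,"ry":0,"rz":0}
    - {"dx":5,"dy":-5,"dz":120,"rx":0,"ry":0,"rz":0}
    - {"dx":15,"dy":-20,"dz":150,"rx":0,"ry":0,"rz":0}

```text
clock: 6.23
tcp_pos: [0.3584, 0.2751, 0.215]
orientation: [-2.598, -1.763, -0.003]
contact_force: [2.4, 0.6, -3.5]
grip_width: 0.0245
gripper_force: 60.5
```

Call:
send_rows:
  deltas:
    - {"dx":15,"dy":-25,"dz":15,"rx":0,"ry":0,"rz":2}
    - {"dx":30,"dy":-55,"dz":22,"rx":0,"ry":0,"rz":4}
    - {"dx":45,"dy":-88,"dz":22,"rx":0,"ry":0,"rz":6}
    - {"dx":60,"dy":-121,"dz":22,"rx":0,"ry":0,"rz":8}
    - {"dx":75,"dy":-154,"dz":22,"rx":0,"ry":0,"rz":10}

```text
clock: 6.65
tcp_pos: [0.4347, 0.1173, 0.2349]
orientation: [2.437, 1.981, 0.001]
contact_force: [0.5, -0.5, -4.3]
grip_width: 0.0244
gripper_force: 60.4
```

Call:
send_rows:
  deltas:
    - {"dx":12,"dy":-35,"dz":0,"rx":0,"ry":0,"rz":2}
    - {"dx":24,"dy":-70,"dz":0,"rx":0,"ry":0,"rz":2}
    - {"dx":32,"dy":-105,"dz":0,"rx":0,"ry":0,"rz":2}
    - {"dx":40,"dy":-140,"dz":0,"rx":0,"ry":0,"rz":2}
    - {"dx":48,"dy":-175,"dz":0,"rx":0,"ry":0,"rz":2}

```text
clock: 7.07
tcp_pos: [0.4822, -0.0577, 0.2345]
orientation: [-2.405, -2.021, 0.0]
contact_force: [0.1, 1.6, -4.1]
grip_width: 0.024
gripper_force: 60.3
```

Call:
send_rows:
  deltas:
    - {"dx":6,"dy":-35,"dz":0,"rx":0,"ry":0,"rz":0}
    - {"dx":12,"dy":-70,"dz":0,"rx":0,"ry":0,"rz":0}
    - {"dx":18,"dy":-105,"dz":0,"rx":0,"ry":0,"rz":0}
    - {"dx":24,"dy":-140,"dz":0,"rx":0,"ry":0,"rz":0}
    - {"dx":30,"dy":-175,"dz":0,"rx":0,"ry":0,"rz":0}

```text
clock: 7.48
tcp_pos: [0.5121, -0.2324, 0.2345]
orientation: [-2.405, -2.021, 0.0]
contact_force: [1.4, -0.0, -3.3]
grip_width: 0.0243
gripper_force: 60.3
```

Call:
send_rows:
  deltas:
    - {"dx":6,"dy":-35,"dz":0,"rx":0,"ry":0,"rz":0}
    - {"dx":12,"dy":-70,"dz":0,"rx":0,"ry":0,"rz":0}
    - {"dx":18,"dy":-105,"dz":0,"rx":0,"ry":0,"rz":0}
    - {"dx":22,"dy":-140,"dz":0,"rx":0,"ry":0,"rz":0}
    - {"dx":24,"dy":-170,"dz":0,"rx":0,"ry":0,"rz":0}

```text
clock: 7.9
tcp_pos: [0.5362, -0.4031, 0.2342]
orientation: [-2.406, -2.02, 0.0]
contact_force: [0.8, 0.0, -3.9]
grip_width: 0.0246
gripper_force: 60.2
```

Call:
send_rows:
  deltas:
    - {"dx":0,"dy":-20,"dz":-5,"rx":0,"ry":0,"rz":0}
    - {"dx":0,"dy":-25,"dz":-10,"rx":0,"ry":0,"rz":0}
    - {"dx":0,"dy":-25,"dz":-10,"rx":0,"ry":0,"rz":0}
    - {"dx":0,"dy":-25,"dz":-10,"rx":0,"ry":0,"rz":0}
    - {"dx":0,"dy":-25,"dz":-10,"rx":0,"ry":0,"rz":0}

```text
clock: 8.32
tcp_pos: [0.5373, -0.4237, 0.2244]
orientation: [-2.402, -2.023, -0.002]
contact_force: [-0.1, 0.3, -3.2]
grip_width: 0.0242
gripper_force: 60.3
```

```bash
python3 w.py f2; python3 -c "
from fit import *
A=load('wf2'); o=np.load('/tmp/wf2.npz'); t=o['tcp']*1000; print('tcp',t)
a=top(A,t[:2],50,t[2]+15,t[2]+40);print(len(a),len(a) and (cv2.minAreaRect(a[:,:2].astype(np.float32)),np.median(a[:,2])))"
```

```text
8.3667 [ 0.5375 -0.4238  0.2248] close dir -9.782012541742644 [ 0.001  0.001 -1.   ] grip 0.02409111641978944
tcp [ 537.4800072  -423.76127669  224.75244524]
10226 (((534.5658569335938, -419.701416015625), (60.6037483215332, 78.62042236328125), 49.31879425048828), np.float64(251.17757045551355))
```

View pics/wf2.png

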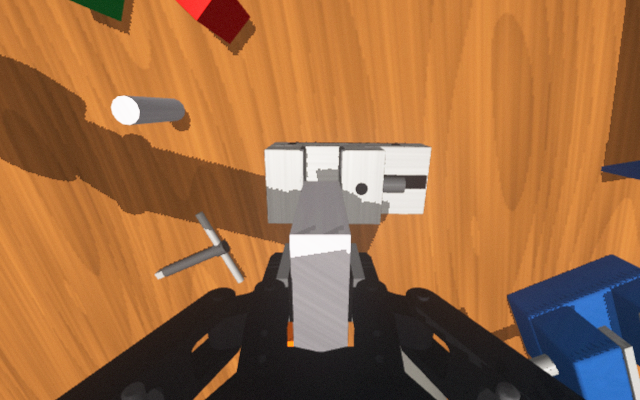

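The view shows the flat bar in the grip, lined up with the vice gap at (322,170). Lowering.

Call:
send_rows:
  deltas:
    - {"dx":0,"dy":-1,"dz":-25,"rx":0,"ry":0,"rz":0}
    - {"dx":0,"dy":-1,"dz":-55,"rx":0,"ry":0,"rz":0}
    - {"dx":0,"dy":-1,"dz":-85,"rx":0,"ry":0,"rz":0}
    - {"dx":0,"dy":-1,"dz":-105,"rx":0,"ry":0,"rz":0}
    - {"dx":0,"dy":-1,"dz":-118,"rx":0,"ry":0,"rz":0}

```text
clock: 8.78
tcp_pos: [0.5362, -0.4246, 0.1041]
orientation: [-2.401, -2.021, 0.0]
contact_force: [-0.1, 0.4, -4.3]
grip_width: 0.0245
gripper_force: 60.1
```

Call:
send_rows:
  deltas:
    - {"dx":0,"dy":0,"dz":-1,"rx":0,"ry":0,"rz":0}
    - {"dx":0,"dy":0,"dz":-3,"rx":0,"ry":0,"rz":0}
    - {"dx":0,"dy":0,"dz":-5,"rx":0,"ry":0,"rz":0}
    - {"dx":0,"dy":0,"dz":-6,"rx":0,"ry":0,"rz":0}
    - {"dx":0,"dy":0,"dz":-6,"rx":0,"ry":0,"rz":0}

```text
clock: 9.2
tcp_pos: [0.5374, -0.4273, 0.1016]
orientation: [2.404, 2.02, 0.001]
contact_force: [0.1, -0.4, -3.5]
grip_width: 0.0241
gripper_force: 60.1
```

Call:
send_rows:
  deltas:
    - {"dx":0,"dy":1,"dz":-1,"rx":0,"ry":0,"rz":0}
    - {"dx":0,"dy":1,"dz":-2,"rx":0,"ry":0,"rz":0}
    - {"dx":0,"dy":1,"dz":-2.5,"rx":0,"ry":0,"rz":0}
    - {"dx":0,"dy":1,"dz":-2.5,"rx":0,"ry":0,"rz":0}

```text
clock: 9.53
tcp_pos: [0.5372, -0.426, 0.0989]
orientation: [2.405, 2.02, 0.001]
contact_force: [-1.8, 1.5, 5.1]
grip_width: 0.0241
gripper_force: 61.3
```

Contact is felt (Fz -3.5 → +5), so the bar stands on the bed. I'll open slightly, wait, then rise.

Call:
send_rows:
  deltas:
    - {"dx":0,"dy":0,"dz":0,"rx":0,"ry":0,"rz":0}
    - {"dx":0,"dy":0,"dz":0,"rx":0,"ry":0,"rz":0}
    - {"dx":0,"dy":0,"dz":0,"rx":0,"ry":0,"rz":0}
    - {"dx":0,"dy":0,"dz":0,"rx":0,"ry":0,"rz":0}
    - {"dx":0,"dy":0,"dz":0,"rx":0,"ry":0,"rz":0}
  jaw: 55

```text
clock: 9.95
tcp_pos: [0.5367, -0.4259, 0.0977]
orientation: [-2.405, -2.021, -0.0]
contact_force: [-0.5, 0.4, 0.6]
grip_width: 0.0549
gripper_force: 0.0
```

Call:
send_rows:
  deltas:
    - {"dx":0,"dy":0,"dz":15,"rx":0,"ry":0,"rz":0}
    - {"dx":0,"dy":0,"dz":45,"rx":0,"ry":0,"rz":0}
    - {"dx":0,"dy":0,"dz":80,"rx":0,"ry":0,"rz":0}
    - {"dx":-20,"dy":10,"dz":110,"rx":0,"ry":0,"rz":0}
    - {"dx":-50,"dy":20,"dz":125,"rx":0,"ry":0,"rz":0}

```text
clock: 10.37
tcp_pos: [0.4904, -0.4059, 0.2268]
orientation: [2.398, 2.02, 0.005]
contact_force: [0.2, 0.5, 0.7]
grip_width: 0.0548
gripper_force: 0.0
```

```bash
python3 w.py f3; python3 -c "
from fit import *
A=load('wf3')
a=top(A,(538,-425),60,110,140);print(len(a),cv2.minAreaRect(a[:,:2].astype(np.float32)),np.median(a[:,2]))
a=top(A,(381,-319),40,84,97)
print(len(a), len(a) and cv2.minAreaRect(a[:,:2].astype(np.float32)))"
```

```text
10.4167 [ 0.4831 -0.4059  0.2283] close dir -10.008642894236555 [ 0.002 -0.003 -1.   ] grip 0.054953039287017474
2112 ((537.357177734375, -425.7616271972656), (59.84109878540039, 25.399253845214844), 80.16905212402344) 125.33013622891684
688 ((380.5024108886719, -319.2348937988281), (24.528993606567383, 24.304344177246094), 8.075027465820312)
```

The flat bar stands at (537.4,-425.8) with its top at 125 mm, aligned. Thin bar next.

Call:
send_rows:
  deltas:
    - {"dx":-25,"dy":21,"dz":0,"rx":0,"ry":0,"rz":0}
    - {"dx":-50,"dy":42,"dz":-20,"rx":0,"ry":0,"rz":0}
    - {"dx":-78,"dy":65,"dz":-40,"rx":0,"ry":0,"rz":0}
    - {"dx":-104,"dy":87,"dz":-70,"rx":0,"ry":0,"rz":0}
    - {"dx":-104,"dy":87,"dz":-75,"rx":0,"ry":0,"rz":0}

```text
clock: 10.83
tcp_pos: [0.3747, -0.3135, 0.1434]
orientation: [-2.396, -2.014, 0.006]
contact_force: [-2.2, 0.7, -0.4]
grip_width: 0.0548
gripper_force: 0.0
```

Call:
send_rows:
  deltas:
    - {"dx":0,"dy":0,"dz":0,"rx":0,"ry":0,"rz":0}
    - {"dx":0,"dy":0,"dz":0,"rx":0,"ry":0,"rz":0}
    - {"dx":0,"dy":0,"dz":0,"rx":0,"ry":0,"rz":0}

```text
clock: 11.08
tcp_pos: [0.3847, -0.3202, 0.149]
orientation: [2.403, 2.019, 0.002]
contact_force: [0.2, 0.1, 0.1]
grip_width: 0.0548
gripper_force: 0.0
```

```bash
python3 w.py t1; python3 -c "
from fit import *
A=load('wt1')
a=top(A,(381,-319),40,84,97)
print(len(a), len(a) and cv2.minAreaRect(a[:,:2].astype(np.float32)))"
```

```text
11.1333 [ 0.3848 -0.3203  0.149 ] close dir -9.939026286115926 [ 0.003 -0.002 -1.   ] grip 0.055077136765031336
941 ((380.3514099121094, -318.9982604980469), (24.482635498046875, 24.000890731811523), 81.85355377197266)
```

Call:
send_rows:
  deltas:
    - {"dx":-4,"dy":1,"dz":-20,"rx":0,"ry":0,"rz":0}
    - {"dx":-4,"dy":1,"dz":-45,"rx":0,"ry":0,"rz":0}
    - {"dx":-4,"dy":1,"dz":-70,"rx":0,"ry":0,"rz":0}
    - {"dx":-4,"dy":1,"dz":-85,"rx":0,"ry":0,"rz":0}
    - {"dx":-4,"dy":1,"dz":-85,"rx":0,"ry":0,"rz":0}

```text
clock: 11.55
tcp_pos: [0.3786, -0.3177, 0.0608]
orientation: [-2.403, -2.019, 0.001]
contact_force: [0.3, 0.1, 0.8]
grip_width: 0.0548
gripper_force: 0.0
```

Call:
send_rows:
  deltas:
    - {"dx":0,"dy":0,"dz":0,"rx":0,"ry":0,"rz":0}
    - {"dx":0,"dy":0,"dz":0,"rx":0,"ry":0,"rz":0}
    - {"dx":0,"dy":0,"dz":0,"rx":0,"ry":0,"rz":0}
    - {"dx":0,"dy":0,"dz":0,"rx":0,"ry":0,"rz":0}
    - {"dx":0,"dy":0,"dz":0,"rx":0,"ry":0,"rz":0}
  jaw: 10
  newtons: 50

```text
clock: 11.97
tcp_pos: [0.3801, -0.3188, 0.0643]
orientation: [2.403, 2.018, 0.002]
contact_force: [1.4, 0.2, 6.6]
grip_width: 0.0238
gripper_force: 49.2
```

Call:
send_rows:
  deltas:
    - {"dx":0,"dy":0,"dz":0,"rx":0,"ry":0,"rz":0}
    - {"dx":0,"dy":0,"dz":0,"rx":0,"ry":0,"rz":0}
    - {"dx":0,"dy":0,"dz":0,"rx":0,"ry":0,"rz":0}
    - {"dx":0,"dy":0,"dz":0,"rx":0,"ry":0,"rz":0}

```text
clock: 12.3
tcp_pos: [0.3801, -0.3188, 0.0643]
orientation: [2.403, 2.019, 0.001]
contact_force: [1.1, 0.2, 6.5]
grip_width: 0.0244
gripper_force: 49.2
```

Call:
send_rows:
  deltas:
    - {"dx":0,"dy":0,"dz":20,"rx":0,"ry":0,"rz":0}
    - {"dx":0,"dy":0,"dz":50,"rx":0,"ry":0,"rz":0}
    - {"dx":0,"dy":0,"dz":85,"rx":0,"ry":0,"rz":0}
    - {"dx":5,"dy":5,"dz":120,"rx":0,"ry":0,"rz":0}
    - {"dx":15,"dy":20,"dz":150,"rx":0,"ry":0,"rz":0}

```text
clock: 12.72
tcp_pos: [0.3924, -0.2997, 0.2152]
orientation: [2.408, 2.015, -0.001]
contact_force: [1.3, -0.6, -1.9]
grip_width: 0.0238
gripper_force: 49.2
```

Call:
send_rows:
  deltas:
    - {"dx":13,"dy":28,"dz":15,"rx":0,"ry":0,"rz":0}
    - {"dx":26,"dy":60,"dz":21,"rx":0,"ry":0,"rz":0}
    - {"dx":39,"dy":94,"dz":21,"rx":0,"ry":0,"rz":0}
    - {"dx":52,"dy":128,"dz":21,"rx":0,"ry":0,"rz":0}
    - {"dx":65,"dy":162,"dz":21,"rx":0,"ry":0,"rz":0}

```text
clock: 13.13
tcp_pos: [0.4586, -0.1344, 0.2344]
orientation: [2.405, 2.02, 0.0]
contact_force: [0.6, 0.8, -2.1]
grip_width: 0.0241
gripper_force: 49.2
```

Call:
send_rows:
  deltas:
    - {"dx":7,"dy":36,"dz":0,"rx":0,"ry":0,"rz":0}
    - {"dx":14,"dy":72,"dz":0,"rx":0,"ry":0,"rz":0}
    - {"dx":21,"dy":108,"dz":0,"rx":0,"ry":0,"rz":0}
    - {"dx":28,"dy":144,"dz":0,"rx":0,"ry":0,"rz":0}
    - {"dx":35,"dy":180,"dz":0,"rx":0,"ry":0,"rz":0}

```text
clock: 13.55
tcp_pos: [0.4933, 0.0456, 0.2341]
orientation: [2.405, 2.02, -0.0]
contact_force: [0.9, -0.3, -0.5]
grip_width: 0.024
gripper_force: 49.2
```

Call:
send_rows:
  deltas:
    - {"dx":6,"dy":36,"dz":0,"rx":0,"ry":0,"rz":0}
    - {"dx":12,"dy":72,"dz":0,"rx":0,"ry":0,"rz":0}
    - {"dx":18,"dy":108,"dz":0,"rx":0,"ry":0,"rz":0}
    - {"dx":24,"dy":144,"dz":0,"rx":0,"ry":0,"rz":0}
    - {"dx":30,"dy":180,"dz":0,"rx":0,"ry":0,"rz":0}

```text
clock: 13.97
tcp_pos: [0.5234, 0.2254, 0.2339]
orientation: [2.405, 2.02, -0.001]
contact_force: [0.1, -0.0, -2.0]
grip_width: 0.0236
gripper_force: 49.2
```

Call:
send_rows:
  deltas:
    - {"dx":5,"dy":36,"dz":0,"rx":0,"ry":0,"rz":0}
    - {"dx":10,"dy":72,"dz":0,"rx":0,"ry":0,"rz":0}
    - {"dx":15,"dy":108,"dz":0,"rx":0,"ry":0,"rz":0}
    - {"dx":19,"dy":138,"dz":0,"rx":0,"ry":0,"rz":0}
    - {"dx":19,"dy":155,"dz":0,"rx":0,"ry":0,"rz":0}

```text
clock: 14.38
tcp_pos: [0.5418, 0.3831, 0.2337]
orientation: [-2.401, -2.023, -0.001]
contact_force: [-0.1, -0.5, -0.9]
grip_width: 0.0237
gripper_force: 49.2
```

Call:
send_rows:
  deltas:
    - {"dx":0,"dy":0,"dz":-15,"rx":0,"ry":0,"rz":0}
    - {"dx":0,"dy":0,"dz":-35,"rx":0,"ry":0,"rz":0}
    - {"dx":0,"dy":0,"dz":-40,"rx":0,"ry":0,"rz":0}
    - {"dx":0,"dy":0,"dz":-40,"rx":0,"ry":0,"rz":0}
    - {"dx":0,"dy":0,"dz":-40,"rx":0,"ry":0,"rz":0}

```text
clock: 14.8
tcp_pos: [0.5428, 0.3786, 0.1941]
orientation: [2.406, 2.02, -0.001]
contact_force: [0.6, 0.4, -0.4]
grip_width: 0.024
gripper_force: 49.2
```

```bash
python3 w.py t2; python3 -c "
from fit import *
A=load('wt2')
print(circ(A,(544.5,378),40,48))"
```

```text
14.85 [0.5431 0.379  0.1948] close dir -9.962806602555856 [ 0.001  0.001 -1.   ] grip 0.02377708441570878
(array([544.47279193, 378.71708186,  39.05193013]), np.float64(48.51008445273014))
```

View pics/wt2.png

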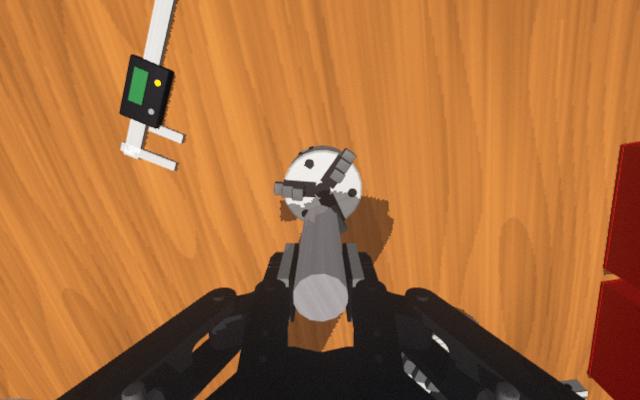

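The bar is held upright above the small chuck, whose axis is near (323,190). Adjusting by 1 mm and lowering.

Call:
send_rows:
  deltas:
    - {"dx":1,"dy":-1,"dz":-20,"rx":0,"ry":0,"rz":0}
    - {"dx":1,"dy":-1,"dz":-45,"rx":0,"ry":0,"rz":0}
    - {"dx":1,"dy":-1,"dz":-65,"rx":0,"ry":0,"rz":0}
    - {"dx":1,"dy":-1,"dz":-74,"rx":0,"ry":0,"rz":0}
    - {"dx":1,"dy":-1,"dz":-76,"rx":0,"ry":0,"rz":0}

```text
clock: 15.27
tcp_pos: [0.5434, 0.3774, 0.1169]
orientation: [2.406, 2.02, -0.003]
contact_force: [0.0, 0.2, -0.9]
grip_width: 0.0243
gripper_force: 49.2
```

Call:
send_rows:
  deltas:
    - {"dx":0,"dy":0,"dz":-1,"rx":0,"ry":0,"rz":0}
    - {"dx":0,"dy":0,"dz":-2,"rx":0,"ry":0,"rz":0}
    - {"dx":0,"dy":0,"dz":-3,"rx":0,"ry":0,"rz":0}
    - {"dx":0,"dy":0,"dz":-4,"rx":0,"ry":0,"rz":0}
    - {"dx":0,"dy":0,"dz":-4,"rx":0,"ry":0,"rz":0}

```text
clock: 15.68
tcp_pos: [0.544, 0.3783, 0.1145]
orientation: [2.405, 2.021, 0.002]
contact_force: [0.3, -0.5, -0.9]
grip_width: 0.024
gripper_force: 49.2
```

Call:
send_rows:
  deltas:
    - {"dx":0,"dy":0,"dz":-1,"rx":0,"ry":0,"rz":0}
    - {"dx":0,"dy":0,"dz":-2,"rx":0,"ry":0,"rz":0}
    - {"dx":0,"dy":0,"dz":-2.5,"rx":0,"ry":0,"rz":0}
    - {"dx":0,"dy":0,"dz":-2.5,"rx":0,"ry":0,"rz":0}

```text
clock: 16.02
tcp_pos: [0.544, 0.3785, 0.1124]
orientation: [2.405, 2.021, 0.001]
contact_force: [-1.0, -0.7, 5.8]
grip_width: 0.024
gripper_force: 50.0
```

Contact (Fz +6.7). Release, rise, and head to the thick bar.

Call:
send_rows:
  deltas:
    - {"dx":0,"dy":0,"dz":0,"rx":0,"ry":0,"rz":0}
    - {"dx":0,"dy":0,"dz":0,"rx":0,"ry":0,"rz":0}
    - {"dx":0,"dy":0,"dz":0,"rx":0,"ry":0,"rz":0}
    - {"dx":0,"dy":0,"dz":0,"rx":0,"ry":0,"rz":0}
    - {"dx":0,"dy":0,"dz":0,"rx":0,"ry":0,"rz":0}
  jaw: 65

```text
clock: 16.43
tcp_pos: [0.5437, 0.3781, 0.1112]
orientation: [-2.405, -2.021, 0.0]
contact_force: [0.1, 0.5, 0.5]
grip_width: 0.0647
gripper_force: 0.0
```

Call:
send_rows:
  deltas:
    - {"dx":0,"dy":0,"dz":15,"rx":0,"ry":0,"rz":0}
    - {"dx":0,"dy":0,"dz":45,"rx":0,"ry":0,"rz":0}
    - {"dx":0,"dy":0,"dz":80,"rx":0,"ry":0,"rz":0}
    - {"dx":-5,"dy":-20,"dz":110,"rx":0,"ry":0,"rz":0}
    - {"dx":-10,"dy":-50,"dz":125,"rx":0,"ry":0,"rz":0}

```text
clock: 16.85
tcp_pos: [0.5337, 0.3326, 0.2419]
orientation: [-2.399, -2.025, -0.013]
contact_force: [0.8, -0.3, 0.8]
grip_width: 0.0648
gripper_force: 0.0
```

```bash
python3 w.py t3; python3 -c "
from fit import *
A=load('wt3')
a=top(A,(544,378),30,125,150);print(len(a),cv2.minAreaRect(a[:,:2].astype(np.float32)),np.median(a[:,2]))"
```

```text
16.9 [0.5356 0.324  0.2431] close dir -10.087487560198442 [ 0.007  0.    -1.   ] grip 0.06471783528763285
734 ((543.9528198242188, 378.2455139160156), (24.11945152282715, 23.75385856628418), 80.18637084960938) 138.46006715629034
```

Call:
send_rows:
  deltas:
    - {"dx":-7,"dy":-36,"dz":0,"rx":0,"ry":0,"rz":0}
    - {"dx":-14,"dy":-72,"dz":0,"rx":0,"ry":0,"rz":0}
    - {"dx":-21,"dy":-108,"dz":0,"rx":0,"ry":0,"rz":0}
    - {"dx":-28,"dy":-144,"dz":0,"rx":0,"ry":0,"rz":0}
    - {"dx":-35,"dy":-180,"dz":0,"rx":0,"ry":0,"rz":0}

```text
clock: 17.32
tcp_pos: [0.4982, 0.1466, 0.2371]
orientation: [2.405, 2.021, 0.001]
contact_force: [0.4, -0.2, -1.2]
grip_width: 0.065
gripper_force: 0.0
```

Call:
send_rows:
  deltas:
    - {"dx":-6,"dy":-36,"dz":0,"rx":0,"ry":0,"rz":0}
    - {"dx":-12,"dy":-72,"dz":-20,"rx":0,"ry":0,"rz":0}
    - {"dx":-18,"dy":-105,"dz":-50,"rx":0,"ry":0,"rz":0}
    - {"dx":-24,"dy":-133,"dz":-80,"rx":0,"ry":0,"rz":0}
    - {"dx":-24,"dy":-133,"dz":-85,"rx":0,"ry":0,"rz":0}

```text
clock: 17.73
tcp_pos: [0.4709, 0.0086, 0.1481]
orientation: [-2.412, -2.011, 0.012]
contact_force: [-0.8, -0.8, -1.0]
grip_width: 0.0649
gripper_force: 0.0
```

Call:
send_rows:
  deltas:
    - {"dx":0,"dy":0,"dz":0,"rx":0,"ry":0,"rz":0}
    - {"dx":0,"dy":0,"dz":0,"rx":0,"ry":0,"rz":0}
    - {"dx":0,"dy":0,"dz":0,"rx":0,"ry":0,"rz":0}

```text
clock: 17.98
tcp_pos: [0.4761, 0.0169, 0.1528]
orientation: [2.403, 2.023, 0.004]
contact_force: [-0.3, 0.1, -0.4]
grip_width: 0.0652
gripper_force: 0.0
```

```bash
python3 w.py k1; python3 -c "
from fit import *
A=load('wk1')
a=top(A,(475,15),40,84,97);a=a[abs(a[:,2]-np.median(a[:,2]))<2.5]
print(len(a),cv2.minAreaRect(a[:,:2].astype(np.float32)),cv2.minEnclosingCircle(a[:,:2].astype(np.float32)))"
```

```text
18.0333 [0.4762 0.0169 0.1529] close dir -9.796714332630703 [ 0.003  0.001 -1.   ] grip 0.06497577717281029
2164 ((474.8817138671875, 15.563491821289062), (38.878692626953125, 38.87418746948242), 81.435302734375) ((474.7342224121094, 15.385684967041016), 20.090309143066406)
```

The thin bar stands at (544.0,378.2) with its top at 138 mm. The thick bar is at (474.8,15.5), so I shift (-1,-1) and descend.

Call:
send_rows:
  deltas:
    - {"dx":-1,"dy":-1,"dz":-20,"rx":0,"ry":0,"rz":0}
    - {"dx":-1,"dy":-1,"dz":-45,"rx":0,"ry":0,"rz":0}
    - {"dx":-1,"dy":-1,"dz":-70,"rx":0,"ry":0,"rz":0}
    - {"dx":-1,"dy":-1,"dz":-87,"rx":0,"ry":0,"rz":0}
    - {"dx":-1,"dy":-1,"dz":-88,"rx":0,"ry":0,"rz":0}

```text
clock: 18.45
tcp_pos: [0.4728, 0.0154, 0.0617]
orientation: [-2.401, -2.022, 0.003]
contact_force: [-0.3, -0.2, 0.1]
grip_width: 0.0648
gripper_force: 0.0
```

Call:
send_rows:
  deltas:
    - {"dx":0,"dy":0,"dz":0,"rx":0,"ry":0,"rz":0}
    - {"dx":0,"dy":0,"dz":0,"rx":0,"ry":0,"rz":0}
    - {"dx":0,"dy":0,"dz":0,"rx":0,"ry":0,"rz":0}
    - {"dx":0,"dy":0,"dz":0,"rx":0,"ry":0,"rz":0}
    - {"dx":0,"dy":0,"dz":0,"rx":0,"ry":0,"rz":0}
  jaw: 25
  newtons: 60

```text
clock: 18.87
tcp_pos: [0.4752, 0.0149, 0.065]
orientation: [2.404, 2.02, 0.005]
contact_force: [-0.6, 1.9, 8.2]
grip_width: 0.0389
gripper_force: 60.5
```

Call:
send_rows:
  deltas:
    - {"dx":0,"dy":0,"dz":0,"rx":0,"ry":0,"rz":0}
    - {"dx":0,"dy":0,"dz":0,"rx":0,"ry":0,"rz":0}
    - {"dx":0,"dy":0,"dz":0,"rx":0,"ry":0,"rz":0}
    - {"dx":0,"dy":0,"dz":0,"rx":0,"ry":0,"rz":0}

```text
clock: 19.2
tcp_pos: [0.4752, 0.0148, 0.0649]
orientation: [2.404, 2.02, 0.005]
contact_force: [-0.2, 2.0, 6.7]
grip_width: 0.0385
gripper_force: 60.5
```

Call:
send_rows:
  deltas:
    - {"dx":0,"dy":0,"dz":20,"rx":0,"ry":0,"rz":0}
    - {"dx":0,"dy":0,"dz":50,"rx":0,"ry":0,"rz":0}
    - {"dx":0,"dy":0,"dz":85,"rx":0,"ry":0,"rz":0}
    - {"dx":0,"dy":0,"dz":120,"rx":0,"ry":0,"rz":0}
    - {"dx":10,"dy":-10,"dz":150,"rx":0,"ry":0,"rz":0}

```text
clock: 19.62
tcp_pos: [0.4821, 0.006, 0.2158]
orientation: [-2.402, -2.025, -0.0]
contact_force: [0.8, -0.1, -3.2]
grip_width: 0.0389
gripper_force: 61.1
```

Call:
send_rows:
  deltas:
    - {"dx":25,"dy":-25,"dz":5,"rx":0,"ry":0,"rz":0}
    - {"dx":50,"dy":-50,"dz":5,"rx":0,"ry":0,"rz":0}
    - {"dx":75,"dy":-75,"dz":5,"rx":0,"ry":0,"rz":0}
    - {"dx":100,"dy":-103,"dz":5,"rx":0,"ry":0,"rz":0}
    - {"dx":122,"dy":-126,"dz":5,"rx":0,"ry":0,"rz":0}

```text
clock: 20.03
tcp_pos: [0.6065, -0.1246, 0.2188]
orientation: [2.406, 2.019, -0.001]
contact_force: [0.9, 0.1, -3.6]
grip_width: 0.0386
gripper_force: 61.2
```

Call:
send_rows:
  deltas:
    - {"dx":11,"dy":-11,"dz":0,"rx":0,"ry":0,"rz":0}
    - {"dx":11,"dy":-11,"dz":-10,"rx":0,"ry":0,"rz":0}
    - {"dx":11,"dy":-11,"dz":-15,"rx":0,"ry":0,"rz":0}
    - {"dx":11,"dy":-11,"dz":-15,"rx":0,"ry":0,"rz":0}
    - {"dx":11,"dy":-11,"dz":-15,"rx":0,"ry":0,"rz":0}

```text
clock: 20.45
tcp_pos: [0.6155, -0.1315, 0.2028]
orientation: [-2.402, -2.022, 0.002]
contact_force: [0.3, 0.4, -3.3]
grip_width: 0.0386
gripper_force: 61.3
```

```bash
python3 w.py k2; python3 -c "
from fit import *
A=load('wk2')
print(circ(A,(618,-132),62.5,58))"
```

```text
20.5 [ 0.616  -0.1316  0.2034] close dir -9.825852973895898 [-0.001  0.    -1.   ] grip 0.038448362469978514
(array([ 617.7776016 , -131.98263123,   61.87957089]), np.float64(58.51527371415186))
```

View pics/wk2.png

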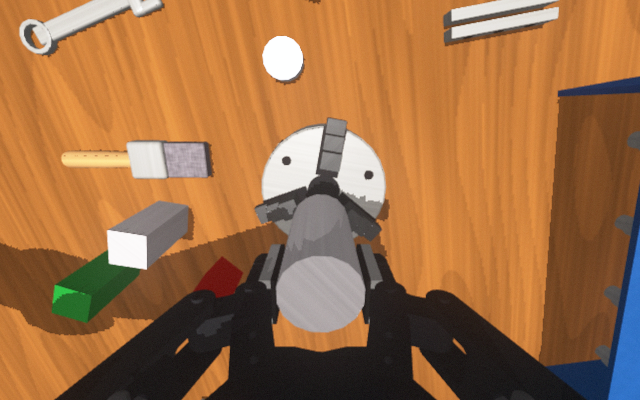

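The thick bar is upright above the big chuck, whose axis is near (322,188). Shift +2 in x and lower.

Call:
send_rows:
  deltas:
    - {"dx":2,"dy":0,"dz":-20,"rx":0,"ry":0,"rz":0}
    - {"dx":2,"dy":0,"dz":-45,"rx":0,"ry":0,"rz":0}
    - {"dx":2,"dy":0,"dz":-65,"rx":0,"ry":0,"rz":0}
    - {"dx":2,"dy":0,"dz":-73,"rx":0,"ry":0,"rz":0}
    - {"dx":2,"dy":0,"dz":-75,"rx":0,"ry":0,"rz":0}

```text
clock: 20.92
tcp_pos: [0.6174, -0.1321, 0.127]
orientation: [-2.403, -2.021, 0.003]
contact_force: [-0.3, -0.7, -2.5]
grip_width: 0.0386
gripper_force: 61.3
```

Call:
send_rows:
  deltas:
    - {"dx":0,"dy":0,"dz":-1,"rx":0,"ry":0,"rz":0}
    - {"dx":0,"dy":0,"dz":-2,"rx":0,"ry":0,"rz":0}
    - {"dx":0,"dy":0,"dz":-3,"rx":0,"ry":0,"rz":0}
    - {"dx":0,"dy":0,"dz":-4,"rx":0,"ry":0,"rz":0}
    - {"dx":0,"dy":0,"dz":-4,"rx":0,"ry":0,"rz":0}

```text
clock: 21.33
tcp_pos: [0.6191, -0.1329, 0.1249]
orientation: [2.405, 2.02, 0.001]
contact_force: [0.6, 0.2, -3.9]
grip_width: 0.0385
gripper_force: 61.3
```

Call:
send_rows:
  deltas:
    - {"dx":-1,"dy":1,"dz":-1,"rx":0,"ry":0,"rz":0}
    - {"dx":-1,"dy":1,"dz":-2,"rx":0,"ry":0,"rz":0}
    - {"dx":-1,"dy":1,"dz":-2.5,"rx":0,"ry":0,"rz":0}
    - {"dx":-1,"dy":1,"dz":-2.5,"rx":0,"ry":0,"rz":0}

```text
clock: 21.67
tcp_pos: [0.6178, -0.1318, 0.123]
orientation: [2.405, 2.021, 0.0]
contact_force: [-2.9, 1.3, 6.6]
grip_width: 0.0389
gripper_force: 62.5
```

Contact. Release, rise and go to the square bar, turning the gripper -9.5°.

Call:
send_rows:
  deltas:
    - {"dx":0,"dy":0,"dz":0,"rx":0,"ry":0,"rz":0}
    - {"dx":0,"dy":0,"dz":0,"rx":0,"ry":0,"rz":0}
    - {"dx":0,"dy":0,"dz":0,"rx":0,"ry":0,"rz":0}
    - {"dx":0,"dy":0,"dz":0,"rx":0,"ry":0,"rz":0}
    - {"dx":0,"dy":0,"dz":0,"rx":0,"ry":0,"rz":0}
  jaw: 65

```text
clock: 22.08
tcp_pos: [0.6178, -0.1319, 0.1218]
orientation: [2.405, 2.021, 0.0]
contact_force: [-0.3, 0.1, -0.3]
grip_width: 0.0651
gripper_force: 0.0
```

Call:
send_rows:
  deltas:
    - {"dx":0,"dy":0,"dz":15,"rx":0,"ry":0,"rz":0}
    - {"dx":0,"dy":0,"dz":45,"rx":0,"ry":0,"rz":0}
    - {"dx":0,"dy":0,"dz":80,"rx":0,"ry":0,"rz":0}
    - {"dx":-20,"dy":-2,"dz":105,"rx":0,"ry":0,"rz":0}
    - {"dx":-50,"dy":-4,"dz":115,"rx":0,"ry":0,"rz":0}

```text
clock: 22.5
tcp_pos: [0.5712, -0.1352, 0.2409]
orientation: [2.4, 2.019, 0.01]
contact_force: [-0.3, -0.1, 0.6]
grip_width: 0.0649
gripper_force: 0.0
```

```bash
python3 w.py k3; python3 -c "
from fit import *
A=load('wk3')
a=top(A,(618,-132),40,138,160);a=a[abs(a[:,2]-np.median(a[:,2]))<2.5];print(len(a),cv2.minEnclosingCircle(a[:,:2].astype(np.float32)),np.median(a[:,2]))"
```

```text
22.55 [ 0.5644 -0.1367  0.2407] close dir -9.98239162904424 [ 0.002 -0.002 -1.   ] grip 0.06545770049857708
1788 ((617.2435302734375, -131.78675842285156), 20.13748550415039) 148.45382769245123
```

Call:
send_rows:
  deltas:
    - {"dx":-30,"dy":-3,"dz":0,"rx":0,"ry":0,"rz":-3}
    - {"dx":-65,"dy":-6,"dz":-10,"rx":0,"ry":0,"rz":-6}
    - {"dx":-100,"dy":-9,"dz":-35,"rx":0,"ry":0,"rz":-9.5}
    - {"dx":-130,"dy":-12,"dz":-65,"rx":0,"ry":0,"rz":-9.5}
    - {"dx":-141,"dy":-13,"dz":-83,"rx":0,"ry":0,"rz":-9.5}

```text
clock: 22.97
tcp_pos: [0.4214, -0.1494, 0.1518]
orientation: [-2.565, -1.811, 0.006]
contact_force: [-0.9, -0.4, 0.3]
grip_width: 0.0649
gripper_force: 0.0
```

Call:
send_rows:
  deltas:
    - {"dx":0,"dy":0,"dz":0,"rx":0,"ry":0,"rz":0}
    - {"dx":0,"dy":0,"dz":0,"rx":0,"ry":0,"rz":0}
    - {"dx":0,"dy":0,"dz":0,"rx":0,"ry":0,"rz":0}

```text
clock: 23.22
tcp_pos: [0.429, -0.1488, 0.155]
orientation: [2.562, 1.814, 0.004]
contact_force: [-0.4, 0.4, 0.2]
grip_width: 0.0651
gripper_force: 0.0
```

```bash
python3 w.py s1; python3 -c "
from fit import *
A=load('ws1')
a=top(A,(426,-149),32,84,97);a=a[abs(a[:,2]-np.median(a[:,2]))<2.5]
print(len(a),cv2.minAreaRect(a[:,:2].astype(np.float32)))"
```

```text
23.2667 [ 0.4294 -0.1488  0.1553] close dir -19.384332739279465 [ 0.004 -0.    -1.   ] grip 0.06478039454166833
2256 ((425.9749450683594, -149.52764892578125), (36.72268295288086, 36.028011322021484), 70.016357421875)
```

View pics/ws1.png

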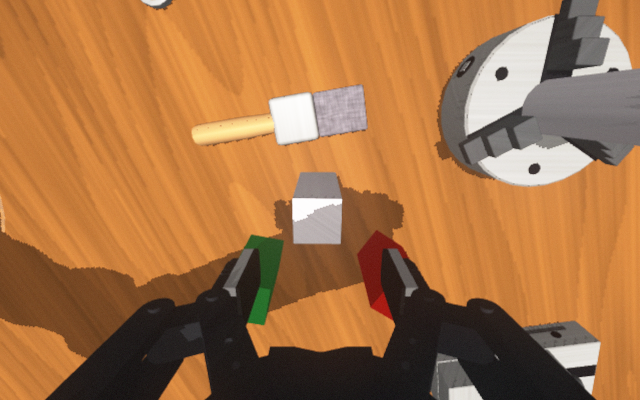

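The square bar is at (317,220) with green at (258,280) and red at (385,275) in front. I'll check finger clearance to those in the tool frame before descending.

```bash
python3 -c "
from fit import *
for k in('ws1','top0','scene0','wbig'):
    d=np.load(f'/tmp/{k}.npz'); A=d['p'].reshape(-1,3)*1000; im=d['im'].reshape(-1,3).astype(int); s=np.load('/tmp/ws1.npz'); M=s['M']
    for n,m in(('red',(im[:,2]>90)&(im[:,1]<60)&(im[:,0]<60)),('green',(im[:,1]>90)&(im[:,2]<80)&(im[:,0]<90))):
        a=A[m&(np.hypot(A[:,0]-426,A[:,1]+149)<150)&(A[:,2]>40)]
        if len(a)<9: print(k,n,len(a));continue
        q=(a-[426,-149.5,0])@M
        print(k,n,len(a),'x',np.percentile(q[:,0],[1,99]).round(),'y',np.percentile(q[:,1],[1,99]).round(),'z',np.percentile(a[:,2],99).round(1))
"
```

```text
ws1 red 967 x [-85.  11.] y [38. 62.] z 176.1
ws1 green 502 x [-91. -57.] y [-56. -38.] z 91.9
top0 red 197 x [-93. -48.] y [46. 87.] z 96.2
top0 green 208 x [-90. -53.] y [-78. -41.] z 96.9
scene0 red 221 x [-92. -43.] y [49. 92.] z 91.8
scene0 green 88 x [-87. -51.] y [-76. -40.] z 91.8
wbig red 397 x [-81.  60.] y [ 64. 131.] z 339.4
wbig green 728 x [-90. -51.] y [-77. -39.] z 92.0
```

Decoys stay over 40 mm away in the fingers' width direction, so it is clear.

Call:
send_rows:
  deltas:
    - {"dx":-3,"dy":-1,"dz":-20,"rx":0,"ry":0,"rz":-0.5}
    - {"dx":-3,"dy":-1,"dz":-45,"rx":0,"ry":0,"rz":-0.5}
    - {"dx":-3,"dy":-1,"dz":-70,"rx":0,"ry":0,"rz":-0.5}
    - {"dx":-3,"dy":-1,"dz":-88,"rx":0,"ry":0,"rz":-0.5}
    - {"dx":-3,"dy":-1,"dz":-91,"rx":0,"ry":0,"rz":-0.5}

```text
clock: 23.68
tcp_pos: [0.4243, -0.1493, 0.0613]
orientation: [-2.57, -1.804, 0.001]
contact_force: [-0.2, -0.1, 0.3]
grip_width: 0.065
gripper_force: 0.0
```

Call:
send_rows:
  deltas:
    - {"dx":0,"dy":0,"dz":0,"rx":0,"ry":0,"rz":0}
    - {"dx":0,"dy":0,"dz":0,"rx":0,"ry":0,"rz":0}
    - {"dx":0,"dy":0,"dz":0,"rx":0,"ry":0,"rz":0}
    - {"dx":0,"dy":0,"dz":0,"rx":0,"ry":0,"rz":0}
    - {"dx":0,"dy":0,"dz":0,"rx":0,"ry":0,"rz":0}
  jaw: 22
  newtons: 60

```text
clock: 24.1
tcp_pos: [0.4254, -0.1501, 0.0642]
orientation: [2.57, 1.802, 0.004]
contact_force: [0.7, 1.1, 7.2]
grip_width: 0.0352
gripper_force: 61.0
```

Call:
send_rows:
  deltas:
    - {"dx":0,"dy":0,"dz":0,"rx":0,"ry":0,"rz":0}
    - {"dx":0,"dy":0,"dz":0,"rx":0,"ry":0,"rz":0}
    - {"dx":0,"dy":0,"dz":0,"rx":0,"ry":0,"rz":0}
    - {"dx":0,"dy":0,"dz":0,"rx":0,"ry":0,"rz":0}

```text
clock: 24.43
tcp_pos: [0.4254, -0.1501, 0.0643]
orientation: [2.57, 1.802, 0.004]
contact_force: [0.8, 1.7, 7.4]
grip_width: 0.0354
gripper_force: 61.0
```

Call:
send_rows:
  deltas:
    - {"dx":0,"dy":0,"dz":20,"rx":0,"ry":0,"rz":0}
    - {"dx":0,"dy":0,"dz":50,"rx":0,"ry":0,"rz":0}
    - {"dx":0,"dy":0,"dz":85,"rx":0,"ry":0,"rz":0}
    - {"dx":5,"dy":5,"dz":120,"rx":0,"ry":0,"rz":0}
    - {"dx":15,"dy":18,"dz":150,"rx":0,"ry":0,"rz":0}

```text
clock: 24.85
tcp_pos: [0.4373, -0.1334, 0.215]
orientation: [2.575, 1.799, -0.002]
contact_force: [1.1, -0.9, -2.4]
grip_width: 0.0357
gripper_force: 61.2
```

Call:
send_rows:
  deltas:
    - {"dx":22,"dy":25,"dz":15,"rx":0,"ry":0,"rz":-1}
    - {"dx":45,"dy":50,"dz":18,"rx":0,"ry":0,"rz":-3}
    - {"dx":68,"dy":76,"dz":18,"rx":0,"ry":0,"rz":-5}
    - {"dx":91,"dy":102,"dz":18,"rx":0,"ry":0,"rz":-6.6}
    - {"dx":114,"dy":128,"dz":18,"rx":0,"ry":0,"rz":-6.6}

```text
clock: 25.27
tcp_pos: [0.553, -0.003, 0.2311]
orientation: [2.673, 1.649, -0.001]
contact_force: [-0.2, 1.2, -2.5]
grip_width: 0.0351
gripper_force: 61.2
```

Call:
send_rows:
  deltas:
    - {"dx":23,"dy":26,"dz":0,"rx":0,"ry":0,"rz":0}
    - {"dx":46,"dy":52,"dz":0,"rx":0,"ry":0,"rz":0}
    - {"dx":69,"dy":77,"dz":0,"rx":0,"ry":0,"rz":0}
    - {"dx":90,"dy":100,"dz":0,"rx":0,"ry":0,"rz":0}
    - {"dx":109,"dy":120,"dz":0,"rx":0,"ry":0,"rz":0}

```text
clock: 25.68
tcp_pos: [0.6622, 0.1179, 0.2305]
orientation: [-2.671, -1.653, 0.001]
contact_force: [0.1, -0.3, -2.7]
grip_width: 0.0354
gripper_force: 61.2
```

Call:
send_rows:
  deltas:
    - {"dx":0,"dy":0,"dz":-15,"rx":0,"ry":0,"rz":0}
    - {"dx":0,"dy":0,"dz":-35,"rx":0,"ry":0,"rz":0}
    - {"dx":0,"dy":0,"dz":-45,"rx":0,"ry":0,"rz":0}
    - {"dx":0,"dy":0,"dz":-45,"rx":0,"ry":0,"rz":0}
    - {"dx":0,"dy":0,"dz":-45,"rx":0,"ry":0,"rz":0}

```text
clock: 26.1
tcp_pos: [0.6611, 0.1153, 0.1854]
orientation: [-2.672, -1.652, 0.003]
contact_force: [0.6, 0.3, -2.0]
grip_width: 0.0353
gripper_force: 61.0
```

```bash
python3 w.py s2; python3 -c "
from fit import *
A=load('ws2')
print(circ(A,(664,116),62.5,48))
for k in('ws2','wfour','top0'):
    t=top(load(k),(664,116.3),72,68,80); t=t[np.hypot(*(t[:,:2]-[664,116.3]).T)>26]; z=np.exp(4j*np.arctan2(t[:,1]-116.3,t[:,0]-664)).mean(); print(k,len(t),np.degrees(np.angle(z))/4,abs(z))"
```

```text
26.15 [0.6618 0.1156 0.1865] close dir -26.56885541688343 [ 0. -0. -1.] grip 0.03528780424676306
(array([663.57211354, 115.61838945,  62.13491727]), np.float64(48.525246031598584))
ws2 1165 -27.258822164156232 0.7470461895675379
wfour 855 -27.101807176554566 0.7558275422617491
top0 207 -26.54614475257432 0.7394170742026582
```

View pics/ws2.png

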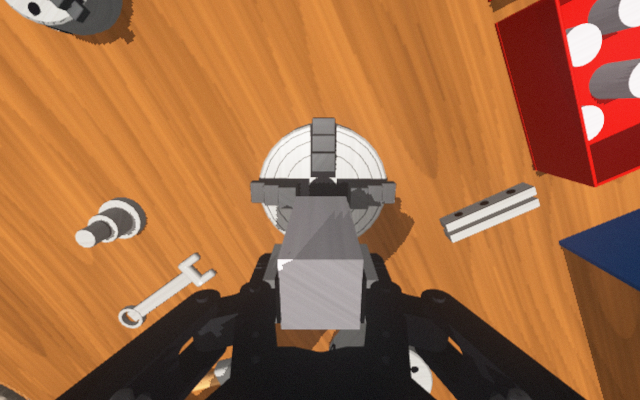

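The square bar is aligned with the cross of jaws, axis near (323,190). Shift +1.5 in x and lower.

Call:
send_rows:
  deltas:
    - {"dx":1.5,"dy":0,"dz":-20,"rx":0,"ry":0,"rz":-0.5}
    - {"dx":1.5,"dy":0,"dz":-42,"rx":0,"ry":0,"rz":-0.5}
    - {"dx":1.5,"dy":0,"dz":-59,"rx":0,"ry":0,"rz":-0.5}
    - {"dx":1.5,"dy":0,"dz":-67,"rx":0,"ry":0,"rz":-0.5}
    - {"dx":1.5,"dy":0,"dz":-68,"rx":0,"ry":0,"rz":-0.5}

```text
clock: 26.57
tcp_pos: [0.6627, 0.1156, 0.1171]
orientation: [-2.679, -1.64, 0.003]
contact_force: [-0.2, -0.7, -3.1]
grip_width: 0.0354
gripper_force: 61.1
```

Call:
send_rows:
  deltas:
    - {"dx":0,"dy":0,"dz":-1,"rx":0,"ry":0,"rz":0}
    - {"dx":0,"dy":0,"dz":-2,"rx":0,"ry":0,"rz":0}
    - {"dx":0,"dy":0,"dz":-3,"rx":0,"ry":0,"rz":0}
    - {"dx":0,"dy":0,"dz":-4,"rx":0,"ry":0,"rz":0}
    - {"dx":0,"dy":0,"dz":-4,"rx":0,"ry":0,"rz":0}

```text
clock: 26.98
tcp_pos: [0.6635, 0.1162, 0.1143]
orientation: [2.679, 1.641, 0.001]
contact_force: [0.2, 0.1, -3.3]
grip_width: 0.0353
gripper_force: 61.1
```

Call:
send_rows:
  deltas:
    - {"dx":0,"dy":0,"dz":-1,"rx":0,"ry":0,"rz":0}
    - {"dx":0,"dy":0,"dz":-2,"rx":0,"ry":0,"rz":0}
    - {"dx":0,"dy":0,"dz":-2.5,"rx":0,"ry":0,"rz":0}
    - {"dx":0,"dy":0,"dz":-2.5,"rx":0,"ry":0,"rz":0}

```text
clock: 27.32
tcp_pos: [0.6635, 0.1162, 0.1124]
orientation: [2.679, 1.64, 0.001]
contact_force: [-1.9, -1.6, 4.0]
grip_width: 0.0355
gripper_force: 61.8
```

Contact. Release, rise, and check everything.

Call:
send_rows:
  deltas:
    - {"dx":0,"dy":0,"dz":0,"rx":0,"ry":0,"rz":0}
    - {"dx":0,"dy":0,"dz":0,"rx":0,"ry":0,"rz":0}
    - {"dx":0,"dy":0,"dz":0,"rx":0,"ry":0,"rz":0}
    - {"dx":0,"dy":0,"dz":0,"rx":0,"ry":0,"rz":0}
    - {"dx":0,"dy":0,"dz":0,"rx":0,"ry":0,"rz":0}
  jaw: 65

```text
clock: 27.73
tcp_pos: [0.6632, 0.1162, 0.1112]
orientation: [-2.679, -1.641, -0.0]
contact_force: [0.3, -0.3, -0.1]
grip_width: 0.0655
gripper_force: 0.0
```

Call:
send_rows:
  deltas:
    - {"dx":0,"dy":0,"dz":15,"rx":0,"ry":0,"rz":0}
    - {"dx":0,"dy":0,"dz":45,"rx":0,"ry":0,"rz":0}
    - {"dx":0,"dy":0,"dz":80,"rx":0,"ry":0,"rz":0}
    - {"dx":-20,"dy":-20,"dz":115,"rx":0,"ry":0,"rz":0}
    - {"dx":-50,"dy":-45,"dz":145,"rx":0,"ry":0,"rz":0}

```text
clock: 28.15
tcp_pos: [0.621, 0.0786, 0.2534]
orientation: [2.677, 1.644, 0.008]
contact_force: [0.0, -0.8, 1.1]
grip_width: 0.0653
gripper_force: 0.0
```

Call:
send_rows:
  deltas:
    - {"dx":-20,"dy":-20,"dz":10,"rx":0,"ry":0,"rz":0}
    - {"dx":-30,"dy":-25,"dz":20,"rx":0,"ry":0,"rz":0}
    - {"dx":-30,"dy":-25,"dz":20,"rx":0,"ry":0,"rz":0}
    - {"dx":-30,"dy":-25,"dz":20,"rx":0,"ry":0,"rz":0}

```text
clock: 28.48
tcp_pos: [0.5901, 0.0515, 0.2713]
orientation: [2.678, 1.639, 0.004]
contact_force: [1.1, -0.9, 0.3]
grip_width: 0.0648
gripper_force: 0.0
```

```bash
python3 w.py s3; python3 -c "
from fit import *
a=top(load('ws3'),(664,116),40,128,150);a=a[abs(a[:,2]-np.median(a[:,2]))<2.5];print('square',cv2.minAreaRect(a[:,:2].astype(np.float32)),np.median(a[:,2]))
f,p=grab('scene');cv2.imwrite('pics/end.png',f['frame'])
A=p.reshape(-1,3)*1000
for n,c,h in(('thick',(618,-132),148),('thin',(544,378),138),('square',(664,116),138),('flat',(538,-425),125)):
    a=top(A,c,40,h-9,h+9); print(n,len(a),len(a) and (cv2.minAreaRect(a[:,:2].astype(np.float32))[0],np.median(a[:,2])))
"
```

```text
28.5333 [0.5901 0.0521 0.2703] close dir -27.007046539160015 [ 0.001  0.    -1.   ] grip 0.06472587816422198
square ((664.1495361328125, 116.68922424316406), (35.57674026489258, 36.21965789794922), 62.92307662963867) 138.47428643811634
thick 201 ((619.1349487304688, -129.82827758789062), np.float64(147.14361505065864))
thin 76 ((546.4458618164062, 378.9062194824219), np.float64(137.20767397787188))
square 230 ((665.292724609375, 118.28990936279297), np.float64(137.5337676362803))
flat 239 ((539.3135986328125, -423.24432373046875), np.float64(123.54561291509015))
```

View pics/end.png

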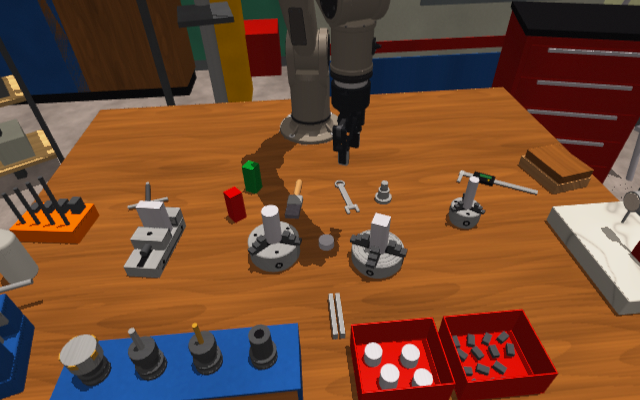

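The picture shows all four bars upright and centred: thick (271,225), square (380,235), thin (472,192) and flat (153,215). The offcut (326,241) and the turned part (384,190) are untouched, and the robot is clear.

```bash
python3 -c "
from bench import r
print(r.hand_in())"
```

```text
the job is handed in; nothing more can be done
None
```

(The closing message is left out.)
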